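# Cap open side up into the steriliser

## Task

Take the blue bottle cap off the sloped drying rack and set it down (do not drop it) in the round pocket of the lamp steriliser, open side up and flat on the pocket's floor, so that the lamp reaches its inside. Let go of it, then swing the amber hood fully shut over it. Leave the white cap on the rack and the bottle and jar where they are.

Things in the scene. Friction and masses are not known exactly. Their poses are not given: they have to be found in the camera images.
- blue_cap_mid (a point): centre (on the axis, half-way up) of the blue plastic bottle cap, the one to move: a plain round cup, 50 mm outside diameter, 36 mm high, wall 3 mm, closed end 4 mm thick, about 30 g. Its z axis is the cap's axis and points out of the open side. At the start the closed end lies flat on the rack's sloping face, so z leans 50 degrees from vertical, away from the slope
- blue_cap_mouth (a point): centre of the open rim of the blue cap, 18 mm along +z from its centre
- rack: fixed grey drying rack, 130 x 230 x about 80 mm, origin at the centre of its underside on the table. Its flat face is 86 mm long up the slope and 220 mm wide, faces the rack's +x (roughly away from the robot) and upward, normal 50 degrees from vertical. Two seats at y = +55 and -55 mm, either cap may be on either; each cap stands against two steel pins (6 mm thick, 13 mm long) below it, 26 mm apart; nothing stands beside or above the caps
- white_cap_mid (a point): centre of the white cap, same size and attitude as the blue one, on the other seat of the rack (110 mm away); a bystander
- pocket (a point): centre of the floor of the steriliser's round pocket: 55 mm diameter, 7 mm deep, with a 2 mm bevel at its mouth; the flat top of the fixed white base (180 x 220 mm) lies 7 mm above this point and 47 mm above the table, pocket in its middle. x axis points from the front of the steriliser (robot side) to the hinge, z up
- hinge (a point): middle of the hood's hinge line on the base's far edge, 80 mm along the steriliser's +x from the pocket and 47 mm above the table; the hinge line runs along its y axis
- hood (a joint): angle of the hood, rad: 0 fully shut, 1.6 fully open; starts about 1.3 to 1.5, leaning partly over the pocket. A stiff hinge (0.3 N m of friction) keeps it where it is left
- hood_edge (a point): point in the middle of the hood's outer face (its top when shut), 150 mm from the hinge line along the hood, 5 mm from its free edge, and 42 mm off the hinge plane. The hood is an amber see-through shell 155 x 204 mm, 42 mm deep, with walls on all four sides and a small black tab (20 x 70 mm) on its free edge. Its x axis points from the free edge to the hinge along the panel, z is the outward normal of the panel (up when shut)
- clear_bottle_mid (a point): centre of a clear glass bottle with a blue lid, 72 mm diameter, 160 mm high, standing to one side; a bystander
- amber_jar_mid (a point): centre of a brown glass jar with a black lid, 56 mm diameter, 70 mm high, standing beyond the work; a bystander
- blue_cap: the same blue cap; origin at the centre of its closed end's outer face, axes as for its centre
There are look-alikes about, which are no part of the job. What is meant by the blue_cap is not brown or purple, and is the smaller of those in its own colour.

How it is judged:
On the way, in this order (a step that is already met when the one before it is completed fails the run):
1. the blue cap lies in the pocket, open side up, flat on its floor, let go, with the hood still open (horizontal distance between blue_cap_mid and pocket below 0.006 m and z of blue_cap_mid in the frame of pocket between 0.015 and 0.021 m and z of blue_cap_mouth in the frame of pocket above 0.033 m and angle between blue_cap_mid's own z axis and vertical below 0.08 rad and linear speed of blue_cap below 0.02 m/s and contact force between the fingers and blue_cap below 0.05 N and value of joint hood above 0.8 rad), for 0.2 s.
2. the hood is shut (value of joint hood below 0.06 rad), for 0.2 s.
At the end, for the whole second after the job is handed in: Blue cap at rest in the pocket, open side up: axis within 6 mm of the pocket centre and 0.08 rad of vertical, its centre 15 to 21 mm above the pocket floor; hood below 0.06 rad; white cap within 12 mm, bottle and jar within 30 mm, of their starts (horizontal distance between blue_cap_mid and pocket below 0.006 m and z of blue_cap_mid in the frame of pocket between 0.015 and 0.021 m and z of blue_cap_mouth in the frame of pocket above 0.033 m and angle between blue_cap_mid's own z axis and vertical below 0.08 rad and linear speed of blue_cap below 0.02 m/s and value of joint hood below 0.06 rad and distance of white_cap_mid from where it was at the start of the episode below 0.012 m and distance of each of clear_bottle_mid, amber_jar_mid from where it was at the start of the episode below 0.03 m); the robot touches nothing.
It fails at once if the blue cap is dropped or thrown (over 0.6 m/s while not held) (linear speed of blue_cap above 0.6 m/s and contact force between the fingers and blue_cap below 0.01 N).
It fails at once if the white cap is shifted (12 mm) (distance of white_cap_mid from where it was at the start of the episode above 0.012 m).
It fails at once if the bottle or jar is shifted (30 mm) (distance of any of clear_bottle_mid, amber_jar_mid from where it was at the start of the episode above 0.03 m).
It also fails if it takes over 64 s, if anything falls off the work surface, if the arm or the gripper's body presses on something with over 40 N, if the wrist force passes 120 N, or if a joint passes its speed limit or range.

## Robot

A 6-joint arm with a two-finger parallel gripper is mounted at the origin on the work surface. World frame = base frame: x ahead of the robot, y to its left, z up, the work surface at z = 0. Lengths are in m, angles in rad, forces in N, time in s.
With the tool pointing down it reaches from about 0.4 to 0.825 m from the base axis. Payload 7 kg.
Tool frame: the origin (TCP) lies on the centre line of the jaws, within the pads' length; the fingertips stand 19 mm ahead of it and the grasp point (between the pads) is the TCP; x points along the fingers, y is the direction in which the jaws open and shut, and the axes are right-handed (so a half turn about x gives the same grasp; the last joint's range is limited). The gripper opens to 85 mm and grips with 20 to 120 N. Pads are 22 mm wide; open, the fingers measure 114 mm over their backs; the gripper's body (76 mm by 85 mm) begins 54 mm behind the grasp point. The pads swing forward as they close: fully open they stand 13 mm farther back than shut.
Start: joints at [1.401, 0.359, 0.012, 0, -1.224, -0.288], TCP at [0.298, 0.605, 0.25] pointing down, gripper open.
Joint ranges: [-3.07, 3.07], [-1.43, 2.12], [-1.02, 1.25], [-3.03, 1.67], [-3.05, -0], [-3.03, 3.03]. Speed limits (rad/s): [2.39, 2.39, 3.01, 3.14, 3.14, 3.14].

## Interface

Orientations are given as a 3x3 rotation matrix whose columns are the frame's x, y, z axes.
In Python, from plant import ctrl gives the robot as it stands.
- The arm moves only by the tool carry_out, never from a script. Its argument "motion" is a list of rows, each a list of 3 entries, a list of its own where there are three numbers: the finger opening in m, from 0 to 0.0854, then the shift along the world's x, y, z in m, then the turn about the world's z in degrees. In form: [[claw, [dx, dy, dz], roll], ...]. A call has 1 to 12 rows; each row shifts and turns the commanded pose from where the row before left it; what a row does not reach is not made up. A row lasts 1/10 s, in which the tool goes at most 50 mm and 8.59 degrees, less where a joint would pass 70% of its speed; a pose out of reach is approached as far as the arm can. A call is refused whole if a number of a shift passes 0.05 or a number of a turn 8.59, either way. A call with a gripper value outside its range is refused whole. The fingers move at their own pace and stop on an object; "force" is the grip in N (left out, the last holds). Time passes only in rows, so rows that do not move let the fingers close. It gives the time, the measured TCP pose, the force and the opening at its end, in the units of the state.
- ctrl.state(): the state, without advancing time (a new reading comes with each control period).
- ctrl.get_image(name): name is "scene" or "side" or "wrist"; returns the picture (400x640x3 uint8, red, green, blue); there is no depth.
- ctrl.camera_info(name): a dict with "fx", "fy", "cx", "cy" (pixels), "dist_coeffs" ([k1, k2, p1, p2, k3] as OpenCV has them; the pictures are not rectified), "R" (3x3) and "t" (3): a world point X has camera coordinates R X + t; the wrist camera has in their place "mount" (4x4, takes a point from camera to tool coordinates, whose origin is the TCP and whose axes are the tool frame's). Camera axes: x right, y down, z forward; pixel columns grow to the right and rows downward; lengths in m; the calibration is good to about 2 mm. A picture is of the moment at which its call begins: read the wrist's pose just before it. camera_info takes no time and is no camera call.
- ctrl.finish_job(): hands the job in, once; it reports no verdict.
The state is a dict: "time_s": time; "joints": joint angles; "dq": joint speeds; "tau": joint torques, N m; "ee_pos": TCP position; "eef_rot": TCP orientation; "contact_force": force on the tool from outside, world axes, zero at the start; "torque": the same for the moment, N m; "opening": opening from 0.0 (shut) to 1.0 (fully open).
Only numpy, scipy, OpenCV 4.12 (cv2) and the standard library are available. Lean on these libraries where they do the work, as an engineer would, in place of code of your own. Each camera call takes 0.05 s, during which the arm holds its last target.

## Working session

There is one attempt and no reset: what is moved stays moved. The work goes in short steps, Python scripts to look and compute and a tool call to move; the robot and the scene stay as the last step left them, time stands still between calls to the robot, and variables do not carry over. Pictures are saved under pics/ and viewed, and the job is handed in when it is done.

Besides the shell and the picture viewer there is one more tool, called after "Request:" as name([rows], argument=value, ...), one row to a line, values as JSON. carry_out: Moves the arm, as the interface text tells. Its arguments: {"type":"object","properties":{"motion":{"type":"array"},"force":{"type":"number"}},"required":["motion"]}

```bash
ls; mkdir -p pics; python3 - <<'E'
from plant import ctrl
import cv2, numpy as np
np.set_printoptions(precision=4,suppress=True)
print(ctrl.state())
for n in ["scene","side","wrist"]:
    print(n,ctrl.camera_info(n))
    im=ctrl.get_image(n); cv2.imwrite(f"pics/{n}0.png",im[:,:,::-1])
E
```

```text
pics
{'time_s': 0.0, 'joints': array([ 1.4011,  0.3594,  0.0111, -0.0004, -1.2241, -0.2881]), 'dq': array([-0.0004, -0.0001, -0.0016,  0.0005, -0.0004,  0.001 ]), 'tau': array([ -0.0006, -58.3323,  29.3411,   6.9363,  -0.0061,  -0.    ]), 'ee_pos': array([0.2982, 0.6051, 0.2494]), 'eef_rot': array([[-0.0006, -0.4421, -0.897 ],
       [-0.0015, -0.897 ,  0.4421],
       [-1.    ,  0.0016, -0.0001]]), 'contact_force': array([-0.8456,  0.4176, -0.2009]), 'torque': array([0.0296, 0.0113, 0.0264]), 'opening': 1.0012600703247196}
scene {'fx': 491.6243936570555, 'fy': 491.6243936570555, 'cx': 326.7341923204196, 'cy': 193.33184352668303, 'dist_coeffs': array([0.0018, 0.    , 0.    , 0.    , 0.    ]), 'R': array([[-0.0769,  0.9968, -0.0208],
       [ 0.7615,  0.0453, -0.6466],
       [-0.6436, -0.0656, -0.7625]]), 't': array([-0.0889, -0.3809,  1.7562])}
side {'fx': 460.35326536555846, 'fy': 460.35326536555846, 'cx': 319.69060163913394, 'cy': 197.44763322526273, 'dist_coeffs': array([-0.0519,  0.    ,  0.    ,  0.    ,  0.    ]), 'R': array([[ 0.8688, -0.4949, -0.0147],
       [-0.2694, -0.4477, -0.8526],
       [ 0.4153,  0.7448, -0.5223]]), 't': array([-0.4383,  0.2801,  0.7781])}
wrist {'fx': 347.20221146677056, 'fy': 347.20221146677056, 'cx': 316.91264277741914, 'cy': 201.33306987320321, 'dist_coeffs': array([-0.0536,  0.    ,  0.    ,  0.    ,  0.    ]), 'mount': array([[ 0.0004, -0.2768,  0.9609, -0.123 ],
       [ 1.    , -0.0006, -0.0006,  0.0003],
       [ 0.0007,  0.9609,  0.2768, -0.0704],
       [ 0.    ,  0.    ,  0.    ,  1.    ]])}
```

View pics/scene0.png

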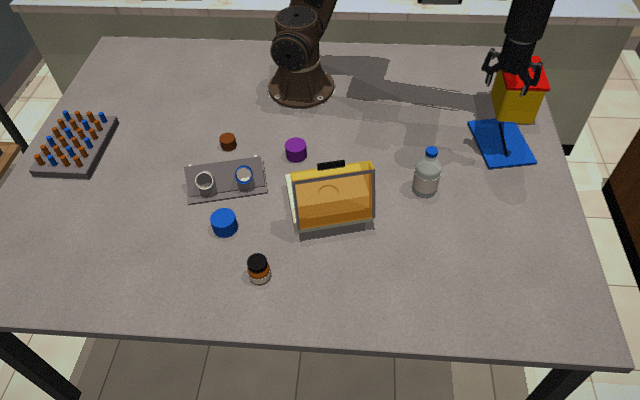

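View pics/side0.png

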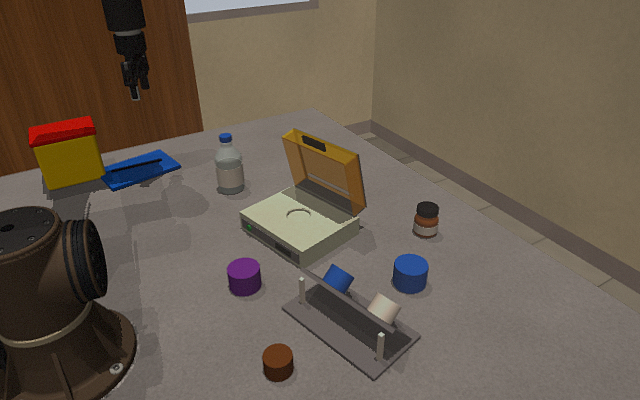

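View pics/wrist0.png

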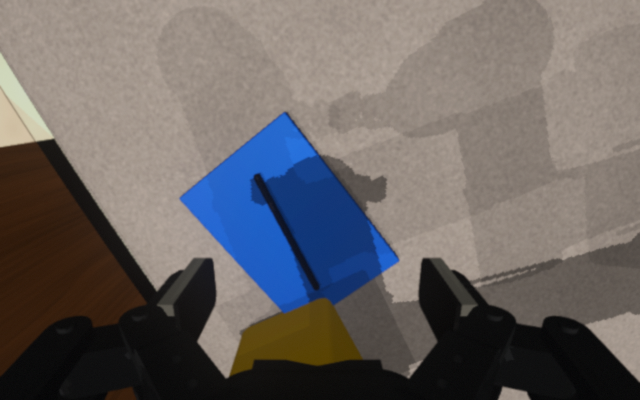

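The scene view shows the robot at the top and the blue cap on the rack at about (244,177). The white cap is at (205,182), the steriliser with its hood open around (332,200), the bottle at (426,172) and the jar at (258,268). Other objects are the big blue decoy at (224,222) and the purple and brown ones. Next I'll zoom in to measure.

```bash
python3 - <<'E'
import cv2
a=cv2.imread("pics/scene0.png")[130:250,170:390]; cv2.imwrite("pics/sc_z.png",cv2.resize(a,None,fx=3.6,fy=3.6,interpolation=cv2.INTER_CUBIC))
a=cv2.imread("pics/side0.png")[120:390,220:460]; cv2.imwrite("pics/sd_z.png",cv2.resize(a,None,fx=2.2,fy=2.2,interpolation=cv2.INTER_CUBIC))
E
```

```text
(no output)
```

View pics/sc_z.png

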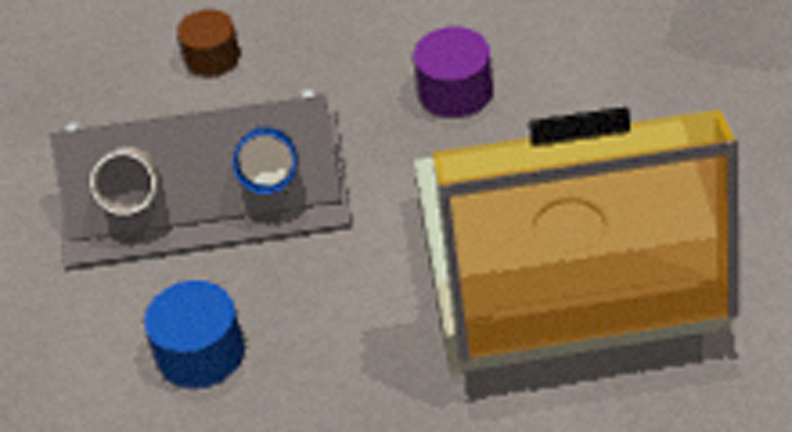

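View pics/sd_z.png

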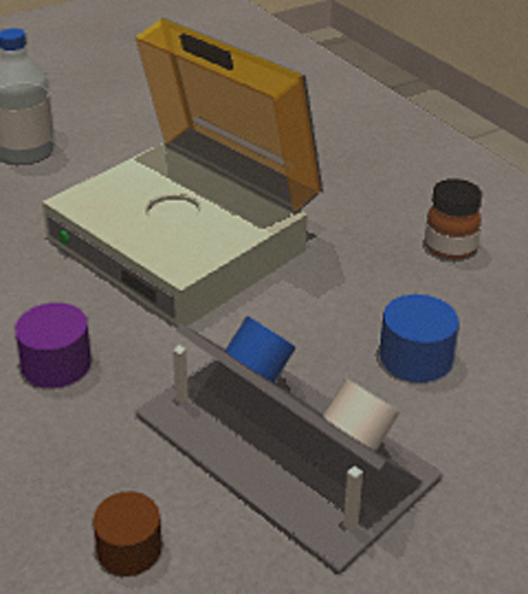

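```bash
cat > h.py <<'E'
from plant import ctrl
import cv2, numpy as np
np.set_printoptions(precision=4,suppress=True)
def cam(n,state=None):
    c=ctrl.camera_info(n); K=np.array([[c['fx'],0,c['cx']],[0,c['fy'],c['cy']],[0,0,1]]); D=np.array(c['dist_coeffs'])
    if n=='wrist':
        M=np.array(c['mount']); T=np.eye(4); T[:3,:3]=state['eef_rot']; T[:3,3]=state['ee_pos']
        W=np.linalg.inv(T@M); return K,D,W[:3,:3],W[:3,3]
    return K,D,np.array(c['R']),np.array(c['t'])
def ray(C,p):
    K,D,R,t=C
    u=cv2.undistortPoints(np.array(p,float).reshape(-1,1,2),K,D).reshape(-1,2)
    d=np.c_[u,np.ones(len(u))]@R; d/=np.linalg.norm(d,axis=1,keepdims=True)
    return -R.T@t,d
def onz(C,p,z):
    o,d=ray(C,p); return o+d*((z-o[2])/d[:,2])[:,None]
def tri(C1,p1,C2,p2):
    A=[];b=[]
    for C,p in((C1,p1),(C2,p2)):
        o,d=ray(C,[p]); P=np.eye(3)-np.outer(d[0],d[0]); A.append(P);b.append(P@o)
    x=np.linalg.lstsq(np.vstack(A),np.hstack(b),rcond=None)[0]
    r=[np.linalg.norm(A[i]@x-b[i]) for i in (0,1)]
    return x,r
def proj(C,X):
    K,D,R,t=C; return cv2.projectPoints(np.array(X,float).reshape(-1,1,3),cv2.Rodrigues(R)[0],t,K,D)[0].reshape(-1,2)
E
python3 - <<'E'
from h import *
S=cam('scene');B=cam('side')
sz=lambda x,y:(170+x/3.6,130+y/3.6)
dz=lambda x,y:(220+x/2.2,120+y/2.2)
a=cv2.imread("pics/scene0.png");b=cv2.imread("pics/side0.png")
for n,im in(('scene',a),('side',b)):
    h=cv2.cvtColor(im,cv2.COLOR_BGR2HSV)
    m=cv2.inRange(h,(100,130,40),(125,255,255))
    k,l,st,ce=cv2.connectedComponentsWithStats(m)
    for i in range(1,k):
        if st[i,4]>40: print(n,'blue',st[i],ce[i])
# rack base plate corners (side view), z~0.006
print('rackplate side',onz(B,[dz(138,413),dz(340,570),dz(440,475)],0.005))
print('rackface scene top', tri(S,sz(325,95),B,dz(178,325)), )
print('facetop left',tri(S,sz(52,132),B,dz(385,465)))
print('mouth ctr scene@z.09', onz(S,[sz(266,160),sz(124,181)],0.075))
print('base top side', onz(B,[dz(45,203),dz(178,290),dz(305,214),dz(172,207)],0.047))
print('base top scene', onz(S,[sz(415,160),sz(450,335)],0.047))
print('hood tab', tri(S,sz(580,126),B,dz(206,51)))
print('hood corners', tri(S,sz(735,142),B,dz(138,38)), tri(S,sz(447,192),B,dz(303,78)))
E
```

```text
scene blue [ 62 110   9  11  47] [ 66.1702 115.0426]
scene blue [ 98 112   9  11  49] [102.1837 116.7959]
scene blue [ 81 119   9  11  51] [ 85.2745 124.0392]
scene blue [ 468  118   69   51 2208] [501.0575 143.4968]
scene blue [ 64 127   9  12  54] [ 67.9259 132.2593]
scene blue [ 46 136  10  11  54] [ 50.2963 140.8333]
scene blue [ 83 137  10  11  55] [ 87.6 142. ]
scene blue [ 66 146   9  11  56] [ 69.7321 150.625 ]
scene blue [426 146  12  12 115] [431.3478 151.3391]
scene blue [ 47 154  10  12  61] [ 51.5738 159.7541]
scene blue [235 166  18  18  85] [243.1647 175.2941]
scene blue [210 208  28  30 626] [223.5895 222.1933]
side blue [219 133  12  10  95] [224.9579 137.3368]
side blue [ 101  149   80   42 1628] [138.3937 169.5725]
side blue [394 254  34  40 917] [411.2028 271.4264]
side blue [323 264  31  29 490] [337.7939 278.2633]
rackplate side [[ 0.378  -0.0801  0.005 ]
 [ 0.4358 -0.2989  0.005 ]
 [ 0.5571 -0.2664  0.005 ]]
rackface scene top (array([ 0.4262, -0.0696,  0.0749]), [np.float64(0.0008142906541365535), np.float64(0.0008142906541368417)])
facetop left (array([ 0.4815, -0.2821,  0.075 ]), [np.float64(0.0014687593710864641), np.float64(0.0014687593710865897)])
mouth ctr scene@z.09 [[ 0.5004 -0.1046  0.075 ]
 [ 0.5286 -0.211   0.075 ]]
base top side [[0.4108 0.2109 0.047 ]
 [0.4639 0.0059 0.047 ]
 [0.6371 0.0509 0.047 ]
 [0.524  0.1341 0.047 ]]
base top scene [[0.4682 0.0062 0.047 ]
 [0.6405 0.0551 0.047 ]]
hood tab (array([0.5771, 0.1488, 0.2091]), [np.float64(0.0001629258382802575), np.float64(0.00016292583828028968)])
hood corners (array([0.5567, 0.2587, 0.1834]), [np.float64(0.004431384294927978), np.float64(0.004431384294928354)]) (array([0.6361, 0.0626, 0.2006]), [np.float64(0.0010699070321221727), np.float64(0.0010699070321222995)])
```

Request:
carry_out([
  [0.085, [0.009, -0.041, 0.005], -8.2],
  [0.085, [0.009, -0.041, 0.005], -8.2],
  [0.085, [0.009, -0.041, 0], -8.2],
  [0.085, [0.009, -0.041, 0], -8.2],
  [0.085, [0.009, -0.041, 0], -8.2],
  [0.085, [0.009, -0.041, 0], -8.2],
  [0.085, [0.009, -0.041, 0], -8.2],
  [0.085, [0.009, -0.041, 0], -8.2],
  [0.085, [0.009, -0.041, 0], -8.2],
  [0.085, [0.009, -0.041, 0], -8.2],
])

```text
time_s: 1.15
ee_pos: [0.3882, 0.1937, 0.2603]
eef_rot: [[0.0, -0.948, 0.318], [0.0, 0.318, 0.948], [-1.0, -0.0, 0.0]]
contact_force: [0.9, 0.1, -0.3]
opening: 0.996
```

Request:
carry_out([
  [0.085, [0.01, -0.041, 0], -8.2],
  [0.085, [0.01, -0.041, 0], -8.2],
  [0.085, [0.01, -0.041, 0], -8.2],
  [0.085, [0.01, -0.041, 0], -8.2],
  [0.085, [0.01, -0.041, 0], -8.2],
  [0.085, [0.01, -0.041, 0], -8.2],
  [0.085, [0.01, -0.041, 0], -8.2],
  [0.085, [0, 0, 0], 0],
  [0.085, [0, 0, 0], 0],
])

```text
time_s: 2.05
ee_pos: [0.458, -0.0925, 0.2599]
eef_rot: [[-0.001, -0.246, 0.969], [0.0, 0.969, 0.246], [-1.0, 0.0, -0.001]]
contact_force: [-0.2, 0.9, 0.1]
opening: 0.997
```

```bash
python3 - <<'E'
from h import *
s=ctrl.state(); print(s['time_s'],s['joints'],s['ee_pos'],s['eef_rot'],s['contact_force'])
im=ctrl.get_image('wrist')[:,:,::-1]; cv2.imwrite("pics/w1.png",im)
np.savez('w1.npz',p=s['ee_pos'],R=s['eef_rot'])
E
```

```text
2.05 [ 0.2234  0.0032 -0.4101 -0.0002 -1.1585 -1.5454] [ 0.458  -0.0925  0.2599] [[-0.001  -0.2461  0.9692]
 [ 0.      0.9692  0.2461]
 [-1.      0.0002 -0.0009]] [-0.167   0.8532  0.1132]
```

View pics/w1.png

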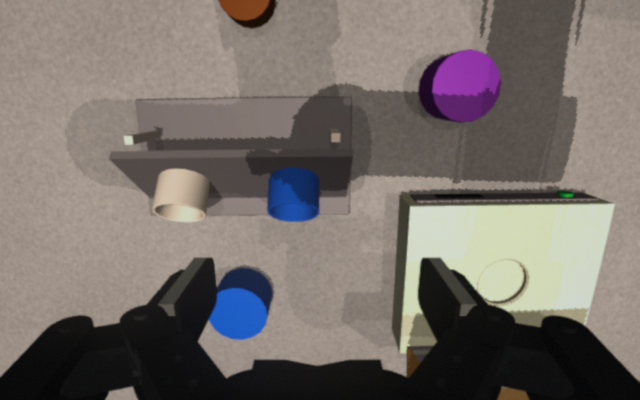

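```bash
python3 - <<'E'
from h import *
z=np.load('w1.npz'); W=cam('wrist',dict(ee_pos=z['p'],eef_rot=z['R'])); S=cam('scene')
im=cv2.imread('pics/w1.png')
a=im[80:240,100:370]; a=cv2.resize(a,None,fx=2.9,fy=2.9,interpolation=cv2.INTER_CUBIC); cv2.imwrite('pics/w1a.png',a)
a=im[170:330,390:630]; a=cv2.resize(a,None,fx=3.3,fy=3.3,interpolation=cv2.INTER_CUBIC); cv2.imwrite('pics/w1b.png',a)
E
```

```text
(no output)
```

View pics/w1a.png

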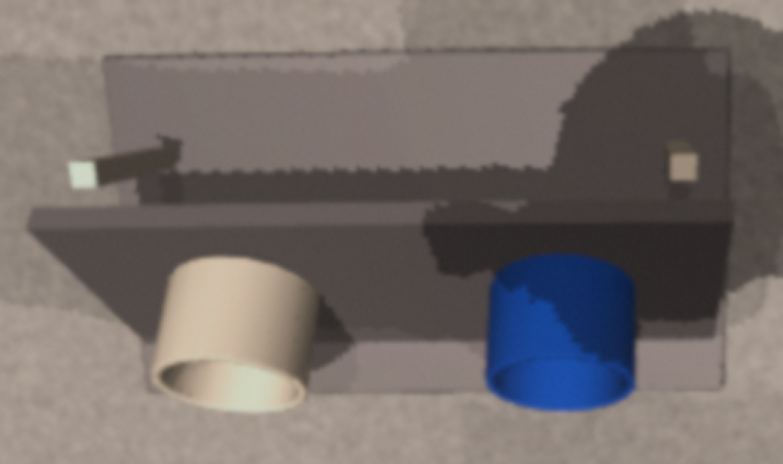

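View pics/w1b.png

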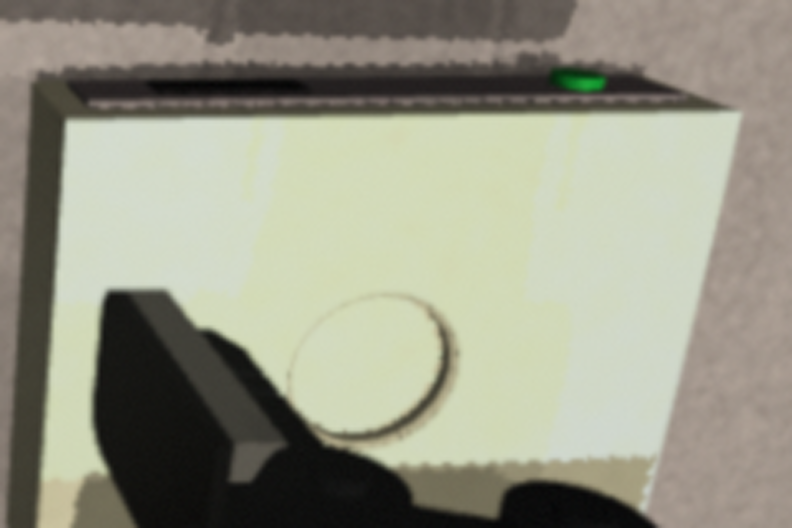

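```bash
python3 - <<'E'
from h import *
z=np.load('w1.npz'); W=cam('wrist',dict(ee_pos=z['p'],eef_rot=z['R'])); S=cam('scene'); B=cam('side')
wa=lambda x,y:(100+x/2.9,80+y/2.9); wb=lambda x,y:(390+x/3.3,170+y/3.3)
sz=lambda x,y:(170+x/3.6,130+y/3.6)
dz=lambda x,y:(220+x/2.2,120+y/2.2)
m,r=tri(W,wa(561,382),S,sz(266,160)); print('blue mouth',m,r)
w,r=tri(W,wa(229,384),S,sz(124,181)); print('white mouth',w,r)
d=m-w; yaw=np.arctan2(-d[0],d[1]); print('rack yaw',np.degrees(yaw),np.linalg.norm(d))
L=tri(W,wa(32,216),S,sz(52,132));R=tri(W,wa(732,214),S,sz(325,95)); print('facetop',L,R)
ps=onz(W,[wa(103,56),wa(728,48),wa(725,388)],0.005); print(ps); e=ps[1]-ps[0]; print('plate yaw',np.degrees(np.arctan2(-e[0],e[1])))
yaw=np.arctan2(-e[0],e[1])
x=np.array([np.cos(yaw),np.sin(yaw),0]); n=np.sin(np.radians(50))*x+np.array([0,0,np.cos(np.radians(50))])
print('mid',m-.018*n,'closed',m-.036*n)
# side check
print('mid proj side',proj(B,m-.018*n),'centroid 337.8 278.3')
bt=onz(W,[wb(66,120),wb(740,113)],.047); print('base front',bt); e=bt[1]-bt[0]; print('yaw',np.degrees(np.arctan2(-e[0],e[1])),np.linalg.norm(e))
p=onz(W,[wb(373,368),wb(288,375),wb(457,350),wb(385,293),wb(350,442)],.047); print('pocket',p,np.linalg.norm(p[1:]-p[0],axis=1))
x=np.array([np.cos(yaw),np.sin(yaw)]); print((p[:,:2]-bt[0,:2])@x, bt.mean(0)[:2]+.09*x)
E
```

```text
blue mouth [ 0.4935 -0.107   0.0674] [np.float64(8.160131877950525e-05), np.float64(8.160131878002338e-05)]
white mouth [ 0.5216 -0.2142  0.0669] [np.float64(0.0002326029585534046), np.float64(0.00023260295855355732)]
rack yaw 14.691729614445896 0.110841281362814
facetop (array([ 0.4793, -0.2813,  0.0736]), [np.float64(0.00042616556117833936), np.float64(0.0004261655611789842)]) (array([ 0.4259, -0.0693,  0.0742]), [np.float64(0.001057402419856053), np.float64(0.0010574024198560029)])
[[ 0.4333 -0.2981  0.005 ]
 [ 0.3759 -0.0767  0.005 ]
 [ 0.5005 -0.0429  0.005 ]]
plate yaw 14.520182939318552
mid [ 0.4802 -0.1104  0.0558] closed [ 0.4668 -0.1139  0.0443]
mid proj side [[337.0508 278.3769]] centroid 337.8 278.3
base front [[0.4656 0.0066 0.047 ]
 [0.4098 0.2186 0.047 ]]
yaw 14.761684513068396 0.219172736400692
pocket [[0.5225 0.135  0.047 ]
 [0.5317 0.1076 0.047 ]
 [0.5095 0.1606 0.047 ]
 [0.496  0.1279 0.047 ]
 [0.5507 0.1386 0.047 ]] [0.0289 0.0287 0.0274 0.0285]
[0.0872 0.0892 0.0811 0.0598 0.1154] [0.5248 0.1352]
```

Request:
carry_out([
  [0.085, [0.01, -0.009, -0.03], 0.4],
  [0.085, [0.01, -0.009, -0.04], 0],
  [0.085, [0, 0, -0.04], 0],
  [0.085, [0, 0, -0.03], 0],
  [0.085, [0, 0, -0.02], 0],
  [0.085, [0, 0, 0], 0],
])

```text
time_s: 2.7
ee_pos: [0.4765, -0.1083, 0.098]
eef_rot: [[-0.005, -0.258, 0.966], [-0.0, 0.966, 0.258], [-1.0, 0.001, -0.005]]
contact_force: [0.1, 0.8, 0.8]
opening: 0.994
```

```bash
python3 - <<'E'
from h import *
s=ctrl.state(); print(s['ee_pos'],s['eef_rot'],s['contact_force'])
cv2.imwrite("pics/w2.png",ctrl.get_image('wrist')[:,:,::-1])
a=ctrl.get_image('side')[:,:,::-1]; cv2.imwrite("pics/sd2.png",cv2.resize(a[180:380,220:460],None,fx=3,fy=3,interpolation=cv2.INTER_CUBIC))
E
```

```text
[ 0.4765 -0.1083  0.098 ] [[-0.0052 -0.2576  0.9662]
 [-0.0004  0.9662  0.2576]
 [-1.      0.0009 -0.0051]] [0.0804 0.8403 0.755 ]
```

View pics/w2.png

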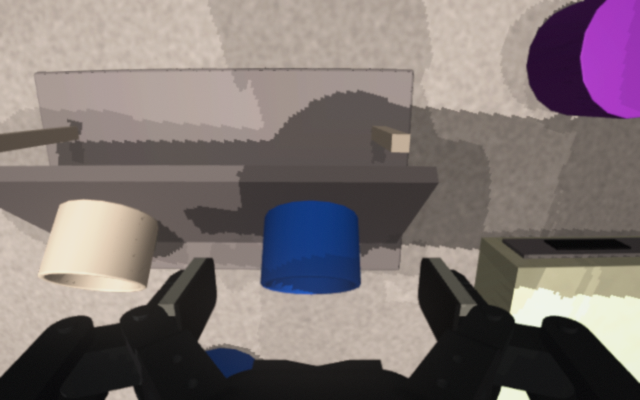

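View pics/sd2.png

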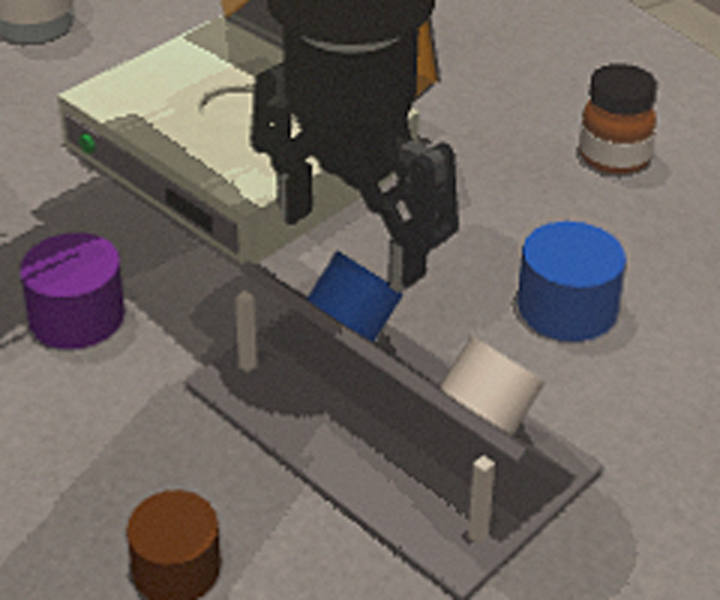

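Request:
carry_out([
  [0.085, [0.002, -0.003, -0.011], 0],
  [0.085, [0, 0, -0.011], 0],
  [0.085, [0, 0, -0.011], 0],
  [0.085, [0, 0, 0], 0],
])

```text
time_s: 3.2
ee_pos: [0.4792, -0.1127, 0.0658]
eef_rot: [[-0.003, -0.254, 0.967], [-0.0, 0.967, 0.254], [-1.0, 0.001, -0.003]]
contact_force: [-0.9, -0.4, 0.5]
opening: 0.997
```

```bash
python3 - <<'E'
from h import *
s=ctrl.state(); print(s['ee_pos'],s['contact_force'])
cv2.imwrite("pics/w3.png",ctrl.get_image('wrist')[:,:,::-1])
E
```

```text
[ 0.4792 -0.1127  0.0658] [-0.9058 -0.374   0.4813]
```

View pics/w3.png

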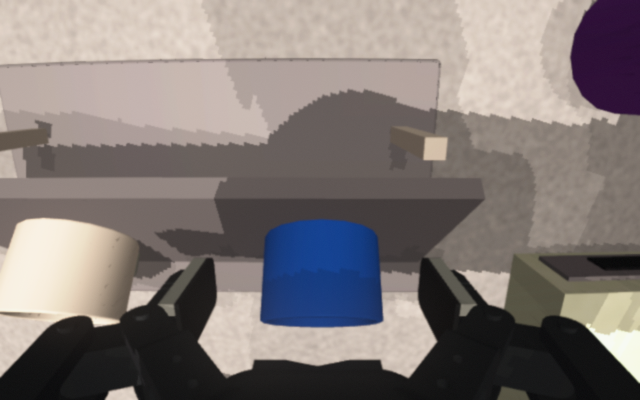

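Request:
carry_out([
  [0.045, [0, 0, 0], 0],
  [0.045, [0, 0, 0], 0],
  [0.045, [0, 0, 0], 0],
  [0.045, [0, 0, 0], 0],
  [0.045, [0, 0, 0], 0],
  [0.045, [0, 0, 0], 0],
], force=25)

```text
time_s: 3.85
ee_pos: [0.4806, -0.1114, 0.0681]
eef_rot: [[0.001, -0.255, 0.967], [0.001, 0.967, 0.255], [-1.0, 0.001, 0.002]]
contact_force: [-2.8, 10.7, 7.3]
opening: 0.583
```

```bash
python3 - <<'E'
from h import *
s=ctrl.state(); print(s['ee_pos'],s['contact_force'],s['opening']*.0854)
cv2.imwrite("pics/w4.png",ctrl.get_image('wrist')[:,:,::-1])
a=ctrl.get_image('side')[:,:,::-1]; cv2.imwrite("pics/sd4.png",cv2.resize(a[180:380,220:460],None,fx=3,fy=3,interpolation=cv2.INTER_CUBIC))
E
```

```text
[ 0.4806 -0.1114  0.0681] [-2.8402 10.7303  7.2812] 0.04981204269400667
```

View pics/w4.png

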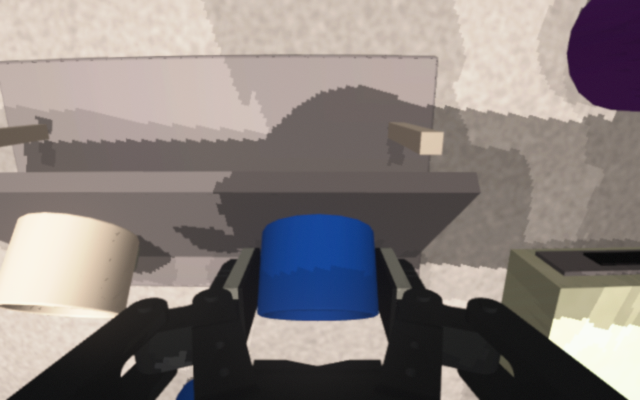

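View pics/sd4.png

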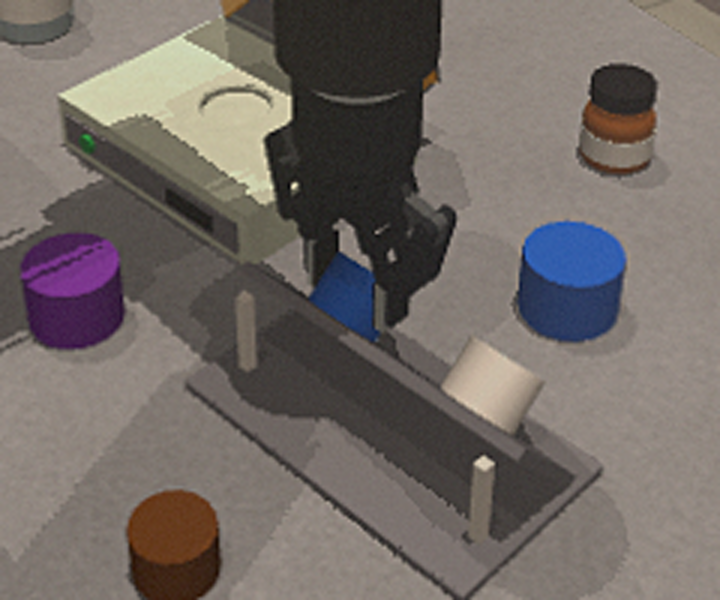

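Request:
carry_out([
  [0.045, [0.001, 0, 0.005], 0],
  [0.045, [0.002, 0, 0.01], 0],
  [0.045, [0.002, 0, 0.02], 0],
  [0.045, [0.002, 0, 0.03], 0],
  [0.045, [0, 0, 0.03], 0],
  [0.045, [0, 0, 0], 0],
])

```text
time_s: 4.55
ee_pos: [0.4901, -0.1128, 0.1672]
eef_rot: [[0.008, -0.256, 0.967], [-0.0, 0.967, 0.256], [-1.0, -0.002, 0.008]]
contact_force: [-0.0, -0.6, -0.8]
opening: 0.578
```

```bash
python3 - <<'E'
from h import *
s=ctrl.state(); print(s['ee_pos'],s['contact_force'],s['opening']*.0854)
cv2.imwrite("pics/w5.png",ctrl.get_image('wrist')[:,:,::-1])
a=ctrl.get_image('side')[:,:,::-1]; cv2.imwrite("pics/sd5.png",a)
cv2.imwrite("pics/sd5z.png",cv2.resize(a[140:340,240:440],None,fx=3,fy=3,interpolation=cv2.INTER_CUBIC))
E
```

```text
[ 0.4901 -0.1128  0.1672] [-0.0494 -0.605  -0.8158] 0.0493479485097792
```

View pics/w5.png

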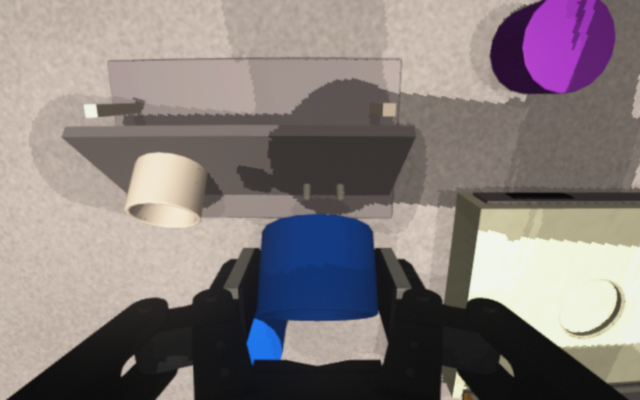

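View pics/sd5z.png

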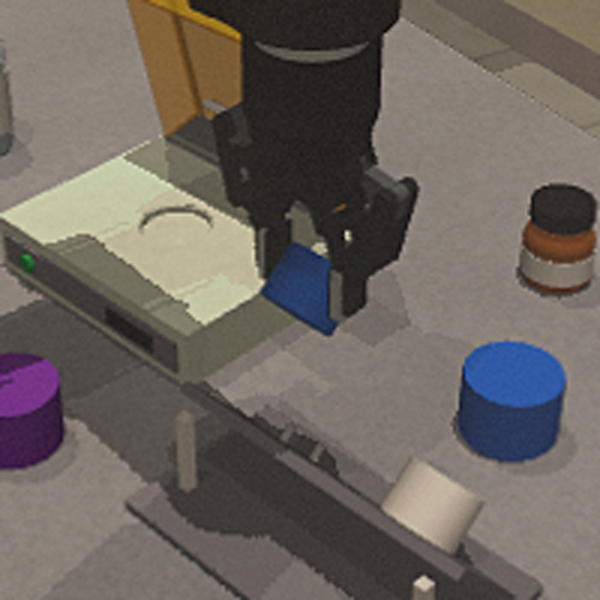

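```bash
python3 - <<'E'
from h import *
S=cam('scene');B=cam('side')
for n in('scene','side'):
    im=cv2.imread(f'pics/{n}0.png'); h=cv2.cvtColor(im,cv2.COLOR_BGR2HSV); m=cv2.inRange(h,(135,100,40),(165,255,255))
    k,l,st,ce=cv2.connectedComponentsWithStats(m); i=1+np.argmax(st[1:,4]); print(n,st[i],ce[i])
    if n=='scene': a=ce[i]
    else: b=ce[i]
X,r=tri(S,a,B,b); print(X,r)
x=np.array([.9675,.2529]);y=np.array([-.2529,.9675]);f=np.array([.4377,.1126])
print('purple st-frame rel front mid',(X[:2]-f)@x,(X[:2]-f)@y)
s=ctrl.state(); t=s['ee_pos']; print(t,(t[:2]-f)@x,(t[:2]-f)@y)
for p in ([-.028,0],[-.028,.06],[-.028,.03]): print(p,f+p[0]*x+p[1]*y)
E
```

```text
scene [285 138  22  24 442] [295.5407 149.4208]
side [ 227  258   34   38 1075] [243.8409 276.2958]
[0.3412 0.0197 0.0242] [np.float64(0.0004872385975615692), np.float64(0.00048723859756156655)]
purple st-frame rel front mid -0.1168021259200639 -0.0654416954898954
[ 0.4879 -0.1126  0.1636] -0.008432261509557152 -0.23058917518040176
[-0.028, 0] [0.4106 0.1055]
[-0.028, 0.06] [0.3954 0.1636]
[-0.028, 0.03] [0.403  0.1345]
```

Request:
carry_out([
  [0.045, [-0.013, 0.036, 0], 0],
  [0.045, [-0.013, 0.036, 0], 0],
  [0.045, [-0.013, 0.036, 0], 0],
  [0.045, [-0.013, 0.036, 0], 0],
  [0.045, [-0.013, 0.036, 0], 0],
  [0.045, [-0.014, 0.037, 0], 0],
  [0.045, [0, 0, -0.03], 0],
  [0.045, [0, 0, -0.03], 0],
  [0.045, [0, 0, 0], 0],
  [0.045, [0, 0, 0], 0],
])

```text
time_s: 5.65
ee_pos: [0.4081, 0.1039, 0.1022]
eef_rot: [[-0.002, -0.255, 0.967], [-0.002, 0.967, 0.255], [-1.0, -0.001, -0.002]]
contact_force: [-0.6, -0.1, -0.2]
opening: 0.583
```

```bash
cat >> h.py <<'E'
xs=np.array([.9675,.2529]);ys=np.array([-.2529,.9675]);f0=np.array([.4377,.1126])
def rep():
    s=ctrl.state();t=s['ee_pos'];F=s['contact_force']
    print('t',s['time_s'],'ee',t,'st x,y',(t[:2]-f0)@xs,(t[:2]-f0)@ys,'F',F,'Fx_st',F[:2]@xs,'op',s['opening']*.0854,'yaw',np.degrees(np.arctan2(s['eef_rot'][1,2],s['eef_rot'][0,2])),'tilt',s['eef_rot'][:,0])
    return s
E
python3 - <<'E'
from h import *
s=rep()
np.savez('w6.npz',p=s['ee_pos'],R=s['eef_rot'])
cv2.imwrite("pics/w6.png",ctrl.get_image('wrist')[:,:,::-1])
a=ctrl.get_image('side')[:,:,::-1]
cv2.imwrite("pics/sd6z.png",cv2.resize(a[120:320,200:400],None,fx=3,fy=3,interpolation=cv2.INTER_CUBIC))
E
```

```text
t 5.65 ee [0.4081 0.1039 0.1022] st x,y -0.030863058592961092 -0.000885984987689047 F [-0.575  -0.0641 -0.1901] Fx_st -0.5725429402824025 op 0.04975258449049443 yaw 14.776481682721425 tilt [-0.0018 -0.002  -1.    ]
```

View pics/w6.png

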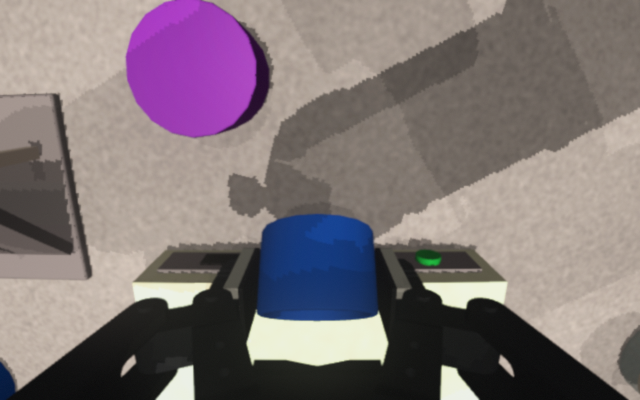

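View pics/sd6z.png

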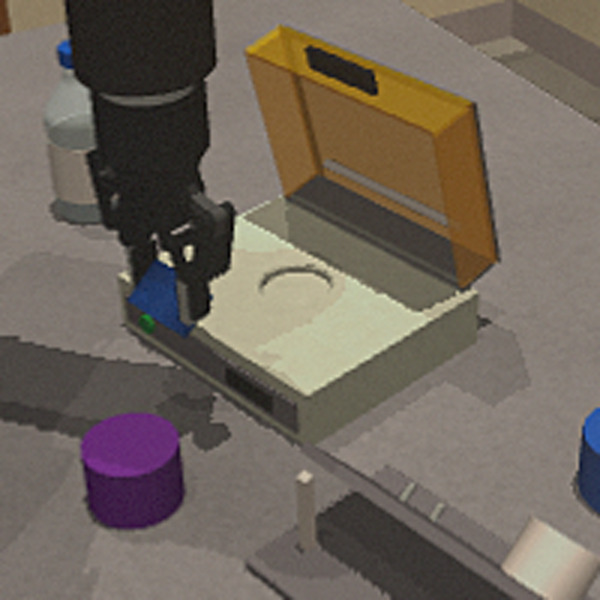

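```bash
python3 - <<'E'
from h import *
z=np.load('w6.npz'); W=cam('wrist',dict(ee_pos=z['p'],eef_rot=z['R']))
x3=np.r_[xs,0]; k=np.array([0,0,1.])
for (dx,dz) in((0,-.012),(0,-.009),(.003,-.012)):
  for th in(50,45):
    c,s=np.cos(np.radians(th)),np.sin(np.radians(th))
    n=s*x3+c*k; u=c*x3-s*k; m=z['p']+dx*x3+dz*k
    print(dx,dz,th,'rimlow',proj(W,m+.018*n+.025*u)[0],'closedtop',proj(W,m-.018*n-.025*u)[0],'rimtop',proj(W,m+.018*n-.025*u)[0])
im=cv2.imread('pics/w6.png');print(im[205:225:2,318],im[310:326:2,318])
E
```

```text
0 -0.012 50 rimlow [317.401  320.5061] closedtop [317.6906 211.0143] rimtop [317.5515 307.5143]
0 -0.012 45 rimlow [317.3971 324.8495] closedtop [317.69   207.6525] rimtop [317.5675 300.2512]
0 -0.009 50 rimlow [317.3991 324.3393] closedtop [317.6949 213.4236] rimtop [317.5526 312.5523]
0 -0.009 45 rimlow [317.3951 328.8122] closedtop [317.6942 209.9464] rimtop [317.5691 305.1379]
0.003 -0.012 50 rimlow [317.3887 325.8404] closedtop [317.674  218.3904] rimtop [317.5334 314.9979]
0.003 -0.012 45 rimlow [317.3847 330.2313] closedtop [317.6737 214.9217] rimtop [317.5493 307.8282]
[[ 83  88  94]
 [ 82  85  92]
 [ 80  84  90]
 [ 79  82  89]
 [ 93  75  73]
 [124  58  23]
 [127  59  23]
 [126  58  21]
 [129  60  22]
 [143  66  24]] [[124  64  33]
 [133  67  33]
 [133  68  33]
 [134  69  35]
 [135  69  35]
 [144 114  93]
 [208 236 231]
 [217 241 237]]
```

Request:
carry_out([
  [0.045, [0.003, 0.002, -0.012], 0],
  [0.045, [0, 0, -0.012], 0],
  [0.045, [0, 0, -0.008], 0],
  [0.045, [0, 0, -0.003], 0],
  [0.045, [0, 0, -0.003], 0],
  [0.045, [0, 0, -0.002], 0],
])

```text
time_s: 6.35
ee_pos: [0.4107, 0.1059, 0.0631]
eef_rot: [[-0.001, -0.255, 0.967], [-0.001, 0.967, 0.255], [-1.0, -0.0, -0.001]]
contact_force: [-9.1, -0.3, 13.6]
opening: 0.581
```

```bash
python3 - <<'E'
from h import *
s=rep()
cv2.imwrite("pics/w7.png",ctrl.get_image('wrist')[:,:,::-1])
E
```

```text
t 6.35 ee [0.4107 0.1059 0.0631] st x,y -0.027855210871414213 0.00031587681660293125 F [-9.0957 -0.3223 13.649 ] Fx_st -8.881637711114392 op 0.04964501821848991 yaw 14.744171097328307 tilt [-0.0011 -0.0007 -1.    ]
```

View pics/w7.png

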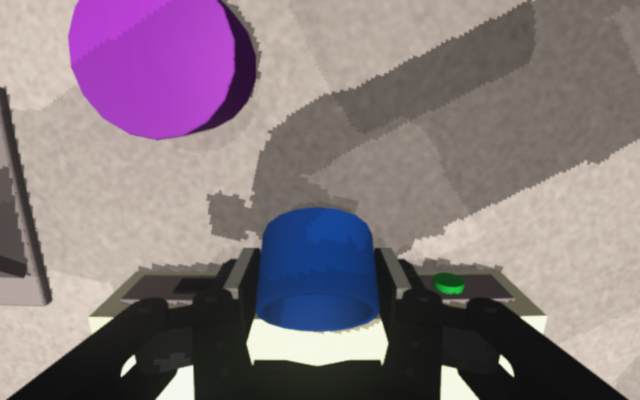

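Request:
carry_out([
  [0.045, [-0.001, 0, -0.002], 0],
  [0.045, [0, 0, -0.002], 0],
  [0.045, [0, 0, -0.002], 0],
  [0.045, [0, 0, -0.002], 0],
])

```text
time_s: 6.8
ee_pos: [0.4095, 0.1057, 0.0552]
eef_rot: [[-0.001, -0.254, 0.967], [-0.001, 0.967, 0.254], [-1.0, -0.0, -0.001]]
contact_force: [-8.9, -1.8, 12.8]
opening: 0.583
```

```bash
python3 - <<'E'
from h import *
s=rep()
cv2.imwrite("pics/w8.png",ctrl.get_image('wrist')[:,:,::-1])
E
```

```text
t 6.8 ee [0.4095 0.1057 0.0552] st x,y -0.0289878551391843 0.0004166529334431246 F [-8.8995 -1.8367 12.8029] Fx_st -9.074791601318289 op 0.04981128769798214 yaw 14.743552997305446 tilt [-0.0011 -0.0008 -1.    ]
```

View pics/w8.png

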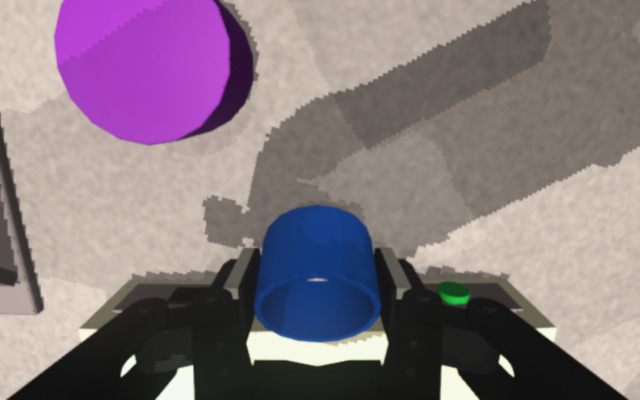

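Request:
carry_out([
  [0.045, [0, 0, -0.002], 0],
  [0.045, [0, 0, -0.002], 0],
  [0.045, [0, 0, -0.002], 0],
  [0.045, [0, 0, -0.002], 0],
  [0.045, [0.001, 0, -0.002], 0],
])

```text
time_s: 7.35
ee_pos: [0.4093, 0.1049, 0.0447]
eef_rot: [[-0.003, -0.254, 0.967], [-0.002, 0.967, 0.254], [-1.0, -0.001, -0.004]]
contact_force: [-11.7, -0.2, 10.3]
opening: 0.58
```

```bash
python3 - <<'E'
from h import *
s=rep()
cv2.imwrite("pics/w9.png",ctrl.get_image('wrist')[:,:,::-1])
E
```

```text
t 7.35 ee [0.4093 0.1049 0.0447] st x,y -0.02937532828064721 -0.00024099374625881904 F [-11.7338  -0.1661  10.3062] Fx_st -11.394451505841682 op 0.04954278160683793 yaw 14.703943817655809 tilt [-0.0032 -0.0019 -1.    ]
```

View pics/w9.png

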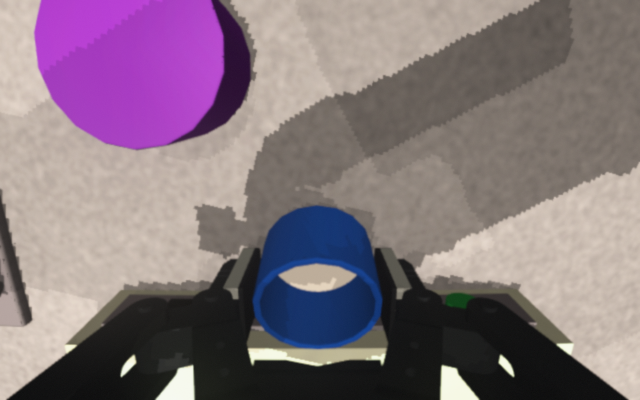

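Request:
carry_out([
  [0.045, [0.001, 0, -0.002], 0],
  [0.045, [0.002, 0, -0.001], 0],
  [0.045, [0.002, 0, 0], 0],
  [0.045, [0.002, 0.001, 0], 0],
  [0.045, [0.001, 0, 0], 0],
])

```text
time_s: 7.9
ee_pos: [0.4115, 0.1026, 0.0394]
eef_rot: [[-0.014, -0.251, 0.968], [-0.008, 0.968, 0.251], [-1.0, -0.004, -0.015]]
contact_force: [-28.8, 5.4, 5.2]
opening: 0.584
```

```bash
python3 - <<'E'
from h import *
s=rep()
cv2.imwrite("pics/w10.png",ctrl.get_image('wrist')[:,:,::-1])
a=ctrl.get_image('side')[:,:,::-1]
cv2.imwrite("pics/sd10z.png",cv2.resize(a[120:320,200:400],None,fx=3,fy=3,interpolation=cv2.INTER_CUBIC))
E
```

```text
t 7.9 ee [0.4115 0.1026 0.0394] st x,y -0.027836448407817006 -0.003041872386140619 F [-28.8339   5.3679   5.2353] Fx_st -26.539287831251947 op 0.04989283939677064 yaw 14.541162471640753 tilt [-0.0138 -0.0076 -0.9999]
```

View pics/w10.png

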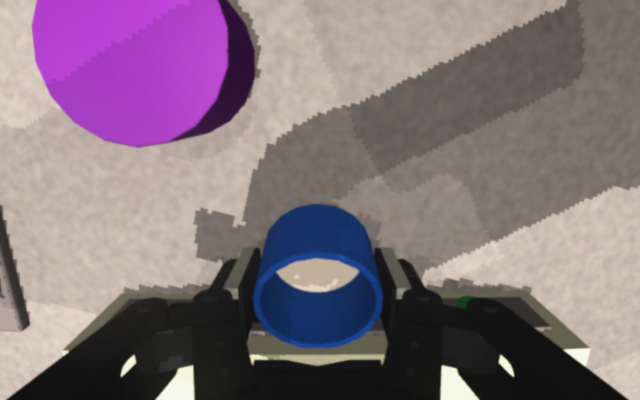

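View pics/sd10z.png

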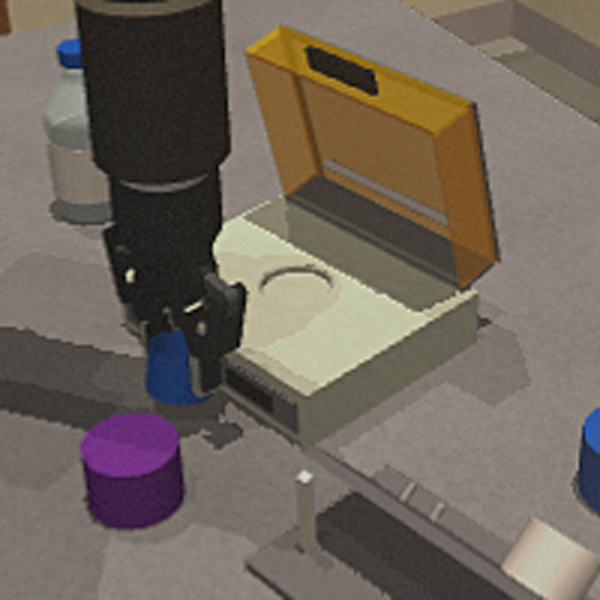

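```bash
cat >> h.py <<'E'
from scipy.optimize import least_squares
def rimfit(s,C,top,bot,left,right):
    # outer rim extreme rows at mid column, extreme cols; solve rim centre (tool-relative) and lean
    x3=np.r_[xs,0];y3=np.r_[ys,0];k=np.array([0,0,1.])
    a=np.linspace(0,2*np.pi,361)
    def g(v):
        th=v[3];n=np.sin(th)*x3+np.cos(th)*k;u=np.cos(th)*x3-np.sin(th)*k
        c=s['ee_pos']+v[0]*x3+v[1]*y3+v[2]*k
        P=proj(C,c+.025*(np.outer(np.cos(a),u)+np.outer(np.sin(a),y3)))
        return np.array([P[:,1].min()-top,P[:,1].max()-bot,P[:,0].min()-left,P[:,0].max()-right])
    r=least_squares(g,[.01,0,.005,.2],x_scale=[.01,.01,.01,.1],diff_step=1e-4)
    v=r.x; th=v[3]; m=v[:3]-.018*np.array([np.sin(th),0,np.cos(th)])
    print('rim rel tcp',v[:3],'lean deg',np.degrees(th),'mid rel tcp',m,'res',r.fun)
    return v
E
python3 - <<'E'
from h import *
s=rep(); C=cam('wrist',s)
im=cv2.imread('pics/w10.png'); cv2.imwrite('pics/w10z.png',cv2.resize(im[195:360,235:400],None,fx=4,fy=3.6,interpolation=cv2.INTER_CUBIC)[:600])
rimfit(s,C,255.5,347,254,383)
E
```

```text
t 8.0 ee [0.4116 0.1026 0.0394] st x,y -0.027758479128940552 -0.0030828548871196593 F [-25.9049   1.1818   4.5872] Fx_st -24.764114561295518 op 0.049988124455672786 yaw 14.545873932858838 tilt [-0.0137 -0.0076 -0.9999]
rim rel tcp [0.0058 0.0004 0.0052] lean deg 14.92891115016911 mid rel tcp [ 0.0012  0.0004 -0.0122] res [ 0.  0.  0. -0.]
```

View pics/w10z.png

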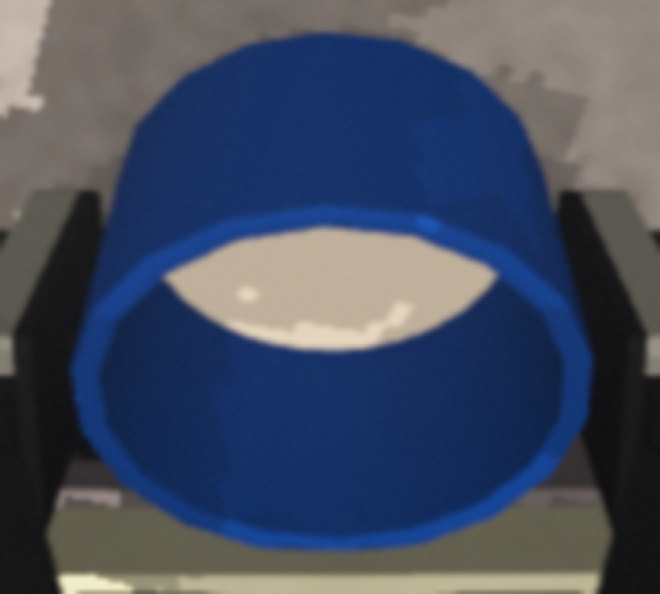

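Request:
carry_out([
  [0.045, [-0.004, 0, 0], 0],
  [0.045, [-0.004, 0, 0], 0],
  [0.045, [0, 0, -0.002], 0],
  [0.045, [0, 0, -0.002], 0],
  [0.045, [0, 0, -0.002], 0],
  [0.045, [0, 0, -0.002], 0],
])

```text
time_s: 8.6
ee_pos: [0.4101, 0.1064, 0.0333]
eef_rot: [[-0.002, -0.254, 0.967], [-0.001, 0.967, 0.254], [-1.0, -0.001, -0.003]]
contact_force: [-7.7, -1.9, 4.0]
opening: 0.585
```

```bash
python3 - <<'E'
from h import *
s=rep()
cv2.imwrite("pics/w11.png",ctrl.get_image('wrist')[:,:,::-1])
E
```

```text
t 8.6 ee [0.4101 0.1064 0.0333] st x,y -0.02827566476860103 0.0010097396559653777 F [-7.7168 -1.9223  3.9863] Fx_st -7.95218213244559 op 0.049984391700100224 yaw 14.723807383178315 tilt [-0.0023 -0.0014 -1.    ]
```

View pics/w11.png

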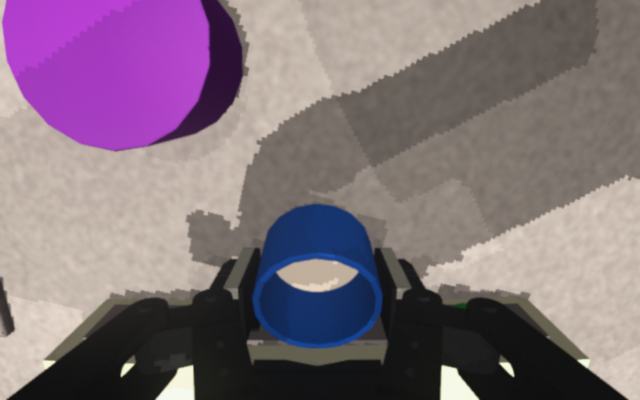

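Request:
carry_out([
  [0.045, [-0.004, -0.001, 0], 0],
  [0.045, [0, 0, -0.002], 0],
  [0.045, [0, 0, -0.002], 0],
  [0.045, [0, 0, -0.001], 0],
  [0.045, [0, 0, -0.001], 0],
  [0.045, [0, 0, 0], 0],
])

```text
time_s: 9.25
ee_pos: [0.4072, 0.1063, 0.0286]
eef_rot: [[0.0, -0.255, 0.967], [-0.0, 0.967, 0.255], [-1.0, -0.0, 0.0]]
contact_force: [-12.1, -2.5, 28.3]
opening: 0.584
```

```bash
python3 - <<'E'
from h import *
s=rep()
cv2.imwrite("pics/w12.png",ctrl.get_image('wrist')[:,:,::-1])
E
```

```text
t 9.25 ee [0.4072 0.1063 0.0286] st x,y -0.03111187503511202 0.0016435930891852682 F [-12.0757  -2.4718  28.2549] Fx_st -12.308318551646808 op 0.049851889978674305 yaw 14.802799024138693 tilt [ 0.0001 -0.0002 -1.    ]
```

View pics/w12.png

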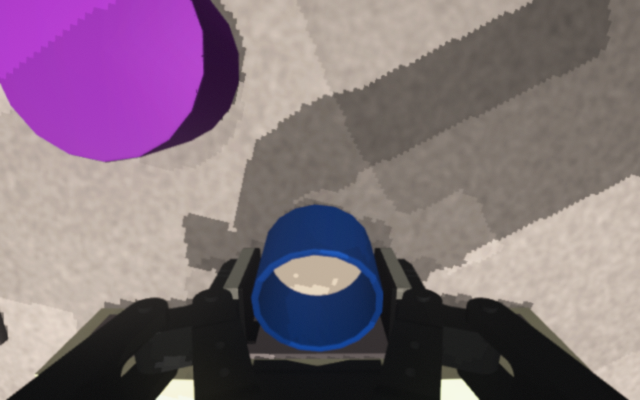

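```bash
python3 - <<'E'
from h import *
s=ctrl.state(); C=cam('wrist',s)
im=cv2.imread('pics/w12.png'); cv2.imwrite('pics/w12z.png',cv2.resize(im[195:360,235:400],None,fx=4,fy=3.6,interpolation=cv2.INTER_CUBIC)[:600])
rimfit(s,C,249.5,349,253,383)
E
```

```text
rim rel tcp [0.0043 0.0002 0.006 ] lean deg 9.849009862175386 mid rel tcp [ 0.0012  0.0002 -0.0117] res [0. 0. 0. 0.]
```

View pics/w12z.png

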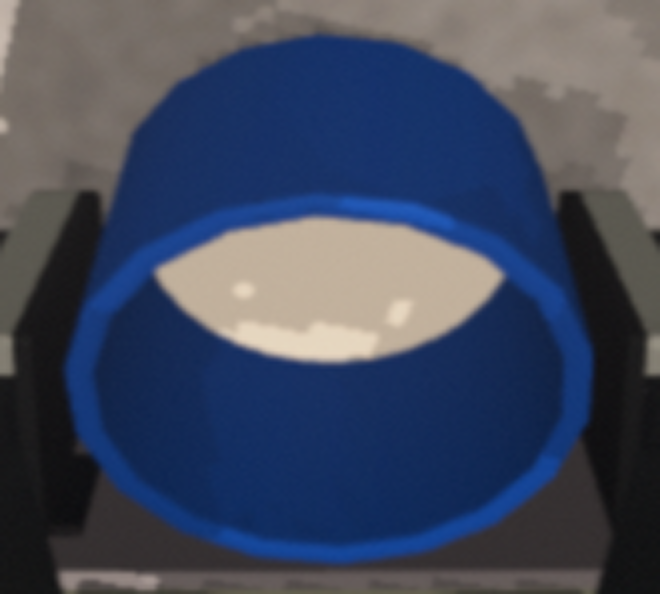

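```bash
python3 - <<'E'
from h import *
s=ctrl.state(); C=cam('wrist',s)
x3=np.r_[xs,0];y3=np.r_[ys,0];k=np.array([0,0,1.]);a=np.linspace(0,2*np.pi,361)
for th in np.radians([0,3,6,10]):
    n=np.sin(th)*x3+np.cos(th)*k;u=np.cos(th)*x3-np.sin(th)*k
    z=.018*np.cos(th)+.025*np.sin(th)
    for dx in(0,.002):
        c=s['ee_pos']+dx*x3; c[2]=z
        f=lambda r,h:proj(C,c+h*n+r*(np.outer(np.cos(a),u)+np.outer(np.sin(a),y3)))
        o=f(.025,.018); fl=f(.022,-.014); b=f(.025,-.018)
        print(np.degrees(th),dx,'rim rows',o[:,1].min(),o[:,1].max(),'cols',o[:,0].min(),o[:,0].max(),'floor bottom row',fl[:,1].max(),'outer bottom top row',b[:,1].min())
E
```

```text
0.0 0 rim rows 234.12729630625927 350.45796847844946 cols 251.42299126327504 383.6990078440999 floor bottom row 300.2313921081212 outer bottom top row 205.00575786699793
0.0 0.002 rim rows 239.3385318011821 354.54645206097825 cols 251.71623942255627 383.379769039953 floor bottom row 303.8208129124857 outer bottom top row 209.1913863806208
3.0000000000000004 0 rim rows 239.4310117730587 352.2344216387069 cols 250.9240541832453 384.20176632347597 floor bottom row 299.0256748486623 outer bottom top row 204.75001282429236
3.0000000000000004 0.002 rim rows 244.708864732252 356.3037685402546 cols 251.22304340637447 383.87652970178425 floor bottom row 302.62794150331933 outer bottom top row 209.01073993919192
6.000000000000001 0 rim rows 244.98117446686572 353.68846684810865 cols 250.46242688886701 384.6631555115626 floor bottom row 297.69598967258935 outer bottom top row 204.63491113360462
6.000000000000001 0.002 rim rows 250.32104159996527 357.73841429816923 cols 250.7668161352275 384.33214910891445 floor bottom row 301.3117902114732 outer bottom top row 208.97217280755913
10.0 0 rim rows 252.72840730744466 355.12057986149495 cols 249.9085872723451 385.21574013761403 floor bottom row 295.73480065174016 outer bottom top row 204.7141985055087
10.0 0.002 rim rows 258.1427089620635 359.14441767232165 cols 250.21981824835703 384.87779204677344 floor bottom row 299.36966148979775 outer bottom top row 209.15536852122116
```

Request:
carry_out([
  [0.045, [-0.004, -0.001, 0.01], 0],
  [0.045, [0, 0, 0.03], 0],
  [0.045, [0, 0, 0.03], 0],
  [0.045, [0.02, 0.005, 0], 0],
  [0.045, [0.02, 0.004, 0], 0],
  [0.045, [0.02, 0.005, 0], 0],
  [0.045, [0, 0, 0], 0],
  [0.045, [0, 0, 0], 0],
])

```text
time_s: 10.1
ee_pos: [0.4635, 0.1195, 0.0972]
eef_rot: [[0.0, -0.254, 0.967], [0.0, 0.967, 0.254], [-1.0, 0.0, 0.0]]
contact_force: [-0.8, 0.3, -0.3]
opening: 0.581
```

```bash
python3 - <<'E'
from h import *
s=rep()
im=ctrl.get_image('wrist')[:,:,::-1]; cv2.imwrite('pics/w13z.png',cv2.resize(im[195:360,235:400],None,fx=4,fy=3.6,interpolation=cv2.INTER_CUBIC)[:600])
a=ctrl.get_image('side')[:,:,::-1]
cv2.imwrite("pics/sd13z.png",cv2.resize(a[120:270,220:370],None,fx=4,fy=4,interpolation=cv2.INTER_CUBIC))
E
```

```text
t 10.1 ee [0.4635 0.1195 0.0972] st x,y 0.026748143121277483 0.00017791305862887284 F [-0.8184  0.2999 -0.3277] Fx_st -0.7159208772406666 op 0.04965252577087461 yaw 14.739411863879699 tilt [ 0.0001  0.0002 -1.    ]
```

View pics/w13z.png

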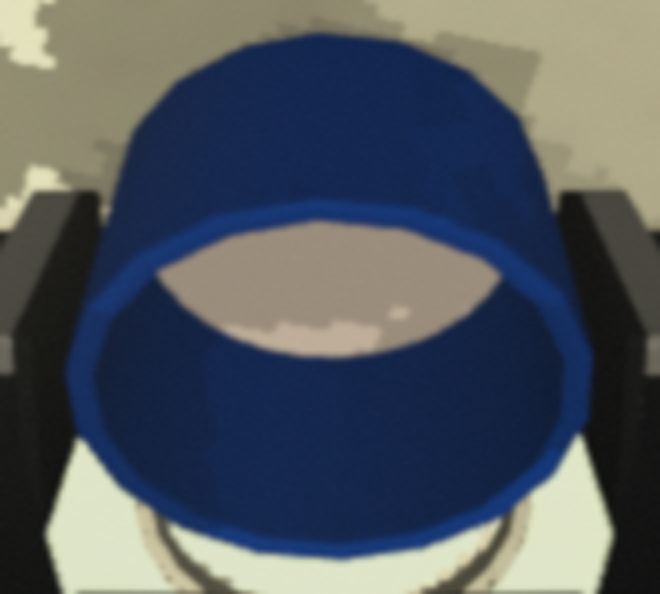

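View pics/sd13z.png

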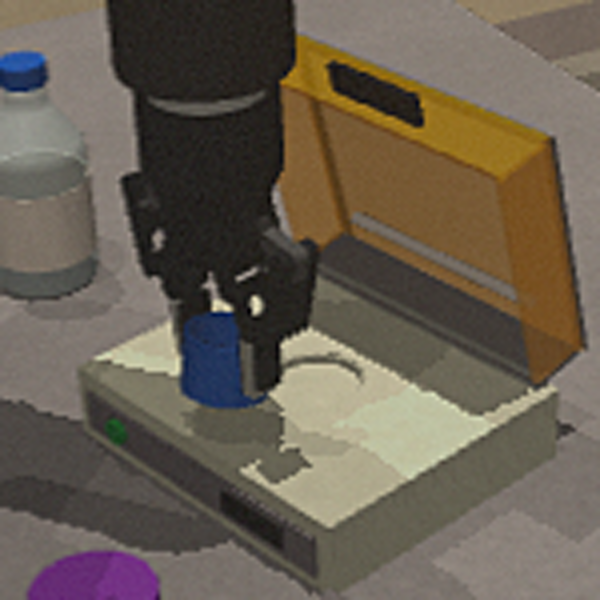

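Request:
carry_out([
  [0.045, [0, 0, -0.01], 0],
  [0.045, [0, 0, -0.004], 0],
  [0.045, [0, 0, -0.002], 0],
  [0.045, [0, 0, -0.002], 0],
  [0.045, [0, 0, -0.002], 0],
  [0.045, [0, 0, -0.001], 0],
  [0.045, [0, 0, 0], 0],
])

```text
time_s: 10.9
ee_pos: [0.4633, 0.1195, 0.0765]
eef_rot: [[0.0, -0.255, 0.967], [-0.0, 0.967, 0.255], [-1.0, -0.0, 0.0]]
contact_force: [-1.9, 0.1, 2.7]
opening: 0.579
```

```bash
python3 - <<'E'
from h import *
s=rep()
im=ctrl.get_image('wrist')[:,:,::-1]; cv2.imwrite('pics/w14z.png',cv2.resize(im[195:360,235:400],None,fx=4,fy=3.6,interpolation=cv2.INTER_CUBIC)[:600])
E
```

```text
t 10.9 ee [0.4633 0.1195 0.0765] st x,y 0.026547549918952574 0.0001671263226856413 F [-1.8653  0.1119  2.7405] Fx_st -1.7764182788472418 op 0.04943309877210927 yaw 14.778571728213349 tilt [ 0.     -0.0001 -1.    ]
```

View pics/w14z.png

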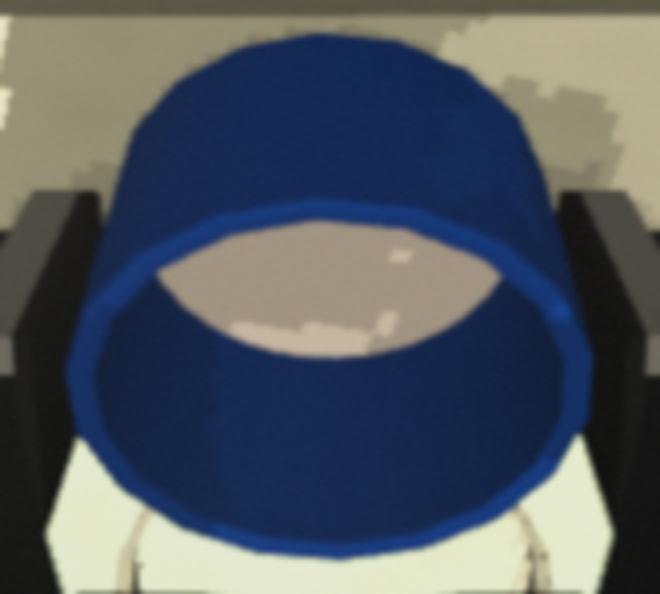

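Request:
carry_out([
  [0.045, [0, 0, -0.002], 0],
  [0.045, [0, 0, -0.002], 0],
  [0.045, [0, 0, -0.001], 0],
  [0.045, [0, 0, 0], 0],
])

```text
time_s: 11.35
ee_pos: [0.4629, 0.119, 0.073]
eef_rot: [[-0.0, -0.255, 0.967], [-0.001, 0.967, 0.255], [-1.0, -0.001, -0.0]]
contact_force: [-11.5, -1.9, 27.4]
opening: 0.58
```

```bash
python3 - <<'E'
from h import *
s=rep()
im=ctrl.get_image('wrist')[:,:,::-1]; cv2.imwrite('pics/w15z.png',cv2.resize(im[195:360,235:400],None,fx=4,fy=3.6,interpolation=cv2.INTER_CUBIC)[:600])
E
```

```text
t 11.35 ee [0.4629 0.119  0.073 ] st x,y 0.02596654745113117 -0.000221862242617131 F [-11.4972  -1.8642  27.4235] Fx_st -11.594945738965524 op 0.04950034637443227 yaw 14.799170729198059 tilt [-0.0002 -0.0007 -1.    ]
```

View pics/w15z.png

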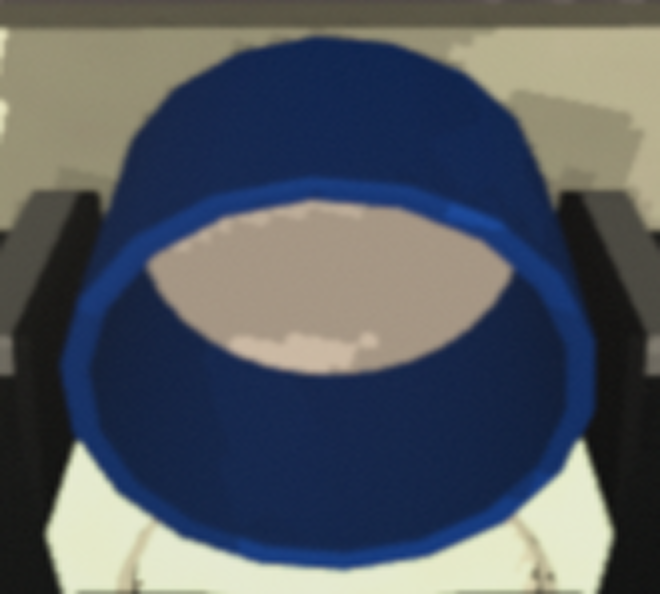

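Request:
carry_out([
  [0.045, [-0.002, -0.001, 0], 0],
  [0.045, [-0.002, 0, -0.001], 0],
  [0.045, [-0.002, -0.001, -0.001], 0],
  [0.045, [-0.001, 0, -0.001], 0],
  [0.045, [0, 0, 0], 0],
])

```text
time_s: 11.9
ee_pos: [0.4598, 0.1187, 0.0706]
eef_rot: [[0.007, -0.257, 0.966], [0.002, 0.967, 0.257], [-1.0, 0.001, 0.007]]
contact_force: [4.7, -5.5, 13.6]
opening: 0.583
```

```bash
python3 - <<'E'
from h import *
s=rep()
im=ctrl.get_image('wrist')[:,:,::-1]; cv2.imwrite('pics/w16z.png',cv2.resize(im[195:360,235:400],None,fx=4,fy=3.6,interpolation=cv2.INTER_CUBIC)[:600])
E
```

```text
t 11.9 ee [0.4598 0.1187 0.0706] st x,y 0.02291413021470547 0.0003098599528861115 F [ 4.7412 -5.5165 13.5562] Fx_st 3.191972454474459 op 0.04977550833929255 yaw 14.871608906516954 tilt [ 0.0068  0.0024 -1.    ]
```

View pics/w16z.png

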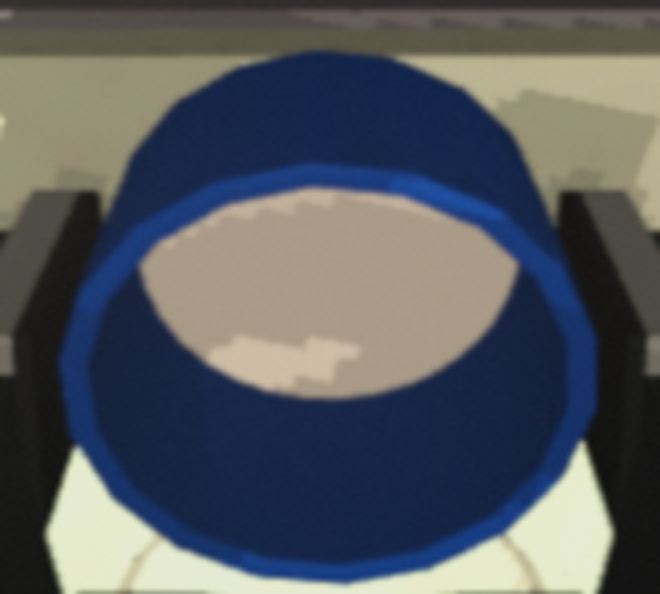

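Request:
carry_out([
  [0.045, [0, 0, 0.005], 0],
  [0.045, [0.01, 0.002, 0.02], 0],
  [0.045, [0, 0, 0], 0],
  [0.045, [0, 0, 0], 0],
])

```text
time_s: 12.35
ee_pos: [0.4662, 0.1195, 0.0933]
eef_rot: [[0.0, -0.254, 0.967], [0.001, 0.967, 0.254], [-1.0, 0.001, 0.0]]
contact_force: [-1.1, -0.2, 0.2]
opening: 0.586
```

```bash
python3 - <<'E'
from h import *
s=rep(); np.savez('w17.npz',p=s['ee_pos'],R=s['eef_rot'])
im=ctrl.get_image('wrist')[:,:,::-1]; cv2.imwrite('pics/w17.png',im); cv2.imwrite('pics/w17z.png',cv2.resize(im[195:360,235:400],None,fx=4,fy=3.6,interpolation=cv2.INTER_CUBIC)[:600])
C=cam('wrist',s)
x3=np.r_[xs,0];y3=np.r_[ys,0];k=np.array([0,0,1.]);a=np.linspace(0,2*np.pi,361)
for th in np.radians([-3,0,3]):
    n=np.sin(th)*x3+np.cos(th)*k;u=np.cos(th)*x3-np.sin(th)*k
    for dx in(.001,.003):
      for dz in (-.0095,-.0065):
        c=s['ee_pos']+dx*x3+dz*k
        f=lambda r,h:proj(C,c+h*n+r*(np.outer(np.cos(a),u)+np.outer(np.sin(a),y3)))
        o=f(.025,.018); fl=f(.022,-.014); b=f(.025,-.018)
        print(np.degrees(th),dx,dz,'rim',o[:,1].min(),o[:,1].max(),'cols',o[:,0].min(),o[:,0].max(),'floorbot',fl[:,1].max(),'outtop',b[:,1].min())
E
```

```text
t 12.35 ee [0.4662 0.1195 0.0933] st x,y 0.02935633715033686 -0.000537422032601756 F [-1.075  -0.2353  0.247 ] Fx_st -1.0996063594432783 op 0.05003390323390502 yaw 14.740487056870856 tilt [ 0.0002  0.0006 -1.    ]
-3.0000000000000004 0.001 -0.0095 rim 234.14934047231938 354.6380088082866 cols 250.95356084738813 384.19153060910344 floorbot 305.9154242749232 outtop 209.0163049831835
-3.0000000000000004 0.001 -0.0065 rim 237.32160288887115 360.0138320984517 cols 249.4853612794521 385.69465143579237 floorbot 309.4987030071633 outtop 211.01590909795178
-3.0000000000000004 0.003 -0.0095 rim 239.3502045989366 358.76962070896866 cols 251.25721081276075 383.872374268317 floorbot 309.5163456732677 outtop 213.1687132229495
-3.0000000000000004 0.003 -0.0065 rim 242.62944564745774 364.20205118311816 cols 249.80406219855985 385.3599155665228 floorbot 313.1469300058314 outtop 215.23732267618055
0.0 0.001 -0.0095 rim 237.92888226659343 354.413418522078 cols 251.0520746135698 384.0867669600171 floorbot 303.28472862807627 outtop 207.8108277161857
0.0 0.001 -0.0065 rim 241.21778736043274 359.7246469801
[... 388 characters left out ...]
p 214.07432128967534
3.0000000000000004 0.001 -0.0095 rim 241.8966117932079 353.96985338929755 cols 251.16836115924968 383.96733656829684 floorbot 300.6162428231516 outtop 206.76010581386598
3.0000000000000004 0.001 -0.0065 rim 245.30658086614338 359.21269290423754 cols 249.70929623097032 385.46101943247237 floorbot 304.0730347922243 outtop 208.75701961946444
3.0000000000000004 0.003 -0.0095 rim 247.14236389188764 358.0150891093013 cols 251.4713619306467 383.6488867586069 floorbot 304.2015233687427 outtop 211.00135217123514
3.0000000000000004 0.003 -0.0065 rim 250.66055413449803 363.31228455498933 cols 250.02729011115494 385.12705127557894 floorbot 307.7055717990678 outtop 213.07036292556464
```

View pics/w17z.png

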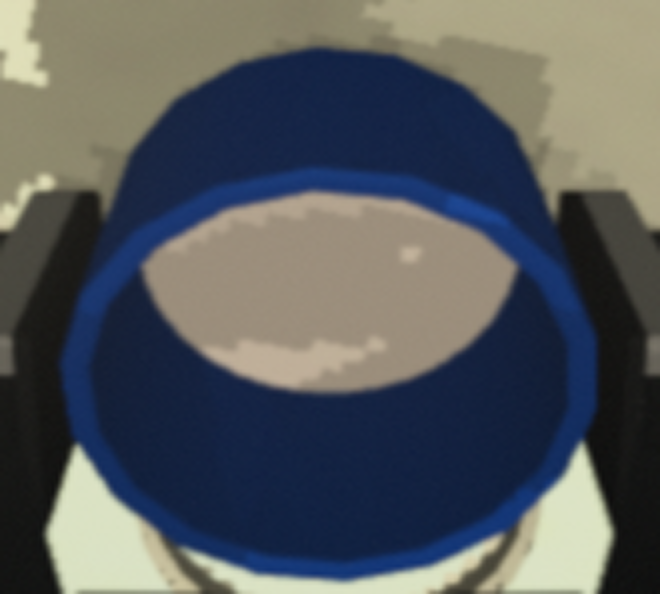

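```bash
python3 - <<'E'
from h import *
B=cam('side'); z=np.load('w1.npz'); W=cam('wrist',dict(ee_pos=z['p'],eef_rot=z['R']))
x3=np.r_[xs,0];y3=np.r_[ys,0];a=np.linspace(0,2*np.pi,73)
side=cv2.imread('pics/side0.png'); w=cv2.imread('pics/w1.png')
def draw(im,C,x0,y0,X,Y,f,name):
    c=np.r_[f0,0]+x3*.089; out=cv2.resize(im[y0:y0+Y,x0:x0+X],None,fx=f,fy=f,interpolation=cv2.INTER_CUBIC)
    for r,zz,col in((.0295,.047,(0,0,255)),(.0275,.040,(255,0,0))):
        P=proj(C,np.array([c[0],c[1],zz])+r*(np.outer(np.cos(a),x3)+np.outer(np.sin(a),y3)))
        Q=((P-[x0-.5,y0-.5])*f-.5)
        for q in Q: cv2.circle(out,tuple(int(v) for v in np.round(q)),1,col,-1)
    cv2.imwrite(name,out)
draw(side,B,270,190,60,50,10,'pics/ps.png'); draw(w,W,460,245,80,60,9,'pics/pw.png')
E
```

```text
(no output)
```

View pics/ps.png

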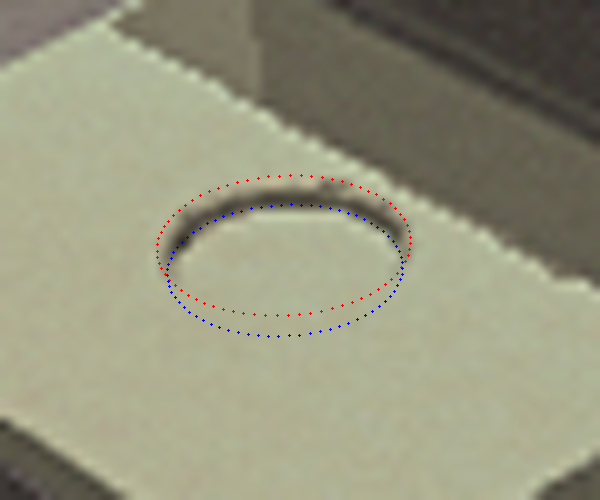

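View pics/pw.png

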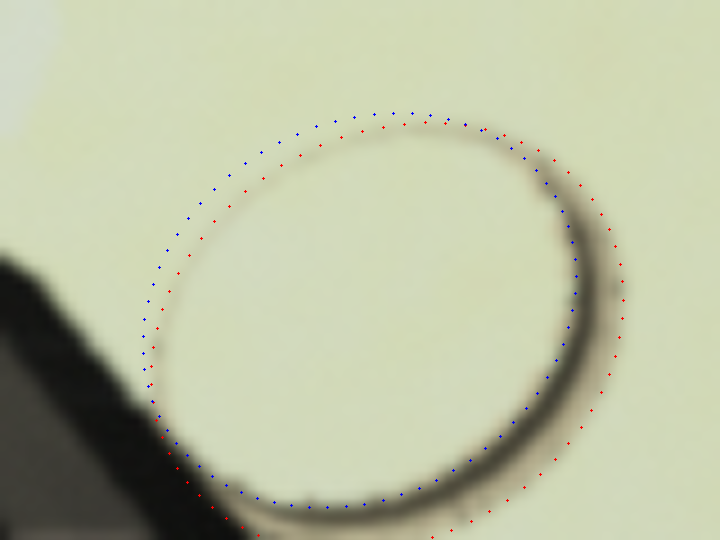

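Request:
carry_out([
  [0.045, [0.014, 0.004, 0], 0],
  [0.045, [0.014, 0.004, 0], 0],
  [0.045, [0.014, 0.004, 0], 0],
  [0.045, [0.01, 0.003, 0], 0],
  [0.045, [0.004, 0.001, 0], 0],
  [0.045, [0, 0, 0], 0],
  [0.045, [0, 0, 0], 0],
])

```text
time_s: 13.1
ee_pos: [0.5216, 0.1351, 0.093]
eef_rot: [[-0.001, -0.255, 0.967], [-0.0, 0.967, 0.255], [-1.0, -0.0, -0.001]]
contact_force: [-0.2, -0.0, -0.8]
opening: 0.58
```

```bash
python3 - <<'E'
from h import *
s=rep()
cv2.imwrite('pics/w18.png',ctrl.get_image('wrist')[:,:,::-1])
a=ctrl.get_image('side')[:,:,::-1]
cv2.imwrite("pics/sd18z.png",cv2.resize(a[60:270,220:400],None,fx=2.8,fy=2.8,interpolation=cv2.INTER_CUBIC))
E
```

```text
t 13.1 ee [0.5216 0.1351 0.093 ] st x,y 0.08687428862262282 0.0005896648617105815 F [-0.1612 -0.0025 -0.7974] Fx_st -0.15660658827988683 op 0.04956321314920954 yaw 14.758386272079509 tilt [-0.0009 -0.0004 -1.    ]
```

View pics/w18.png

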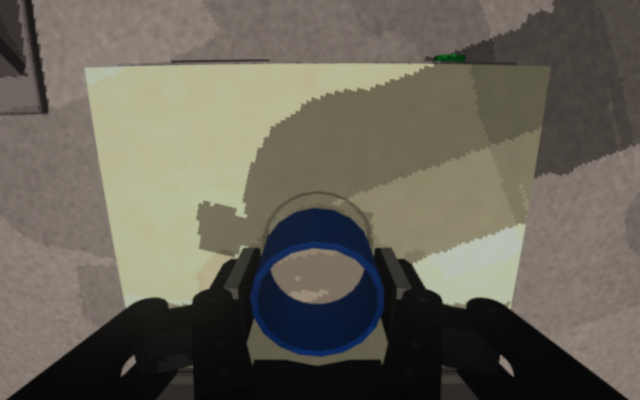

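View pics/sd18z.png

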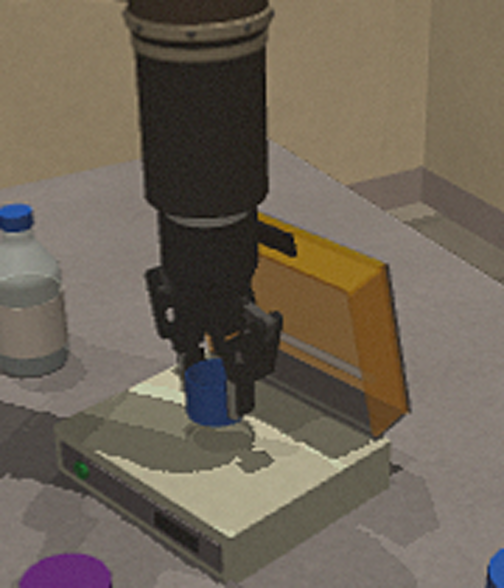

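```bash
python3 - <<'E'
from h import *
s=rep(); C=cam('wrist',s); x3=np.r_[xs,0];y3=np.r_[ys,0];a=np.linspace(0,2*np.pi,181)
im=cv2.imread('pics/w18.png'); x0,y0,f=245,180,5
out=cv2.resize(im[y0:y0+80,x0:x0+145],None,fx=f,fy=f,interpolation=cv2.INTER_CUBIC)
for px,col in((.087,(0,255,0)),(.089,(0,0,255))):
    P=proj(C,np.r_[f0+px*xs,.047]+.0295*(np.outer(np.cos(a),x3)+np.outer(np.sin(a),y3)))
    print(px,P[:,1].min(),P[:,0].min(),P[:,0].max())
    for q in (P-[x0-.5,y0-.5])*f-.5: cv2.circle(out,tuple(int(v) for v in np.round(q)),1,col,-1)
cv2.imwrite('pics/w18z.png',out)
E
```

```text
t 13.2 ee [0.5217 0.1352 0.0933] st x,y 0.08703396691779922 0.0006287784082073943 F [-0.5268  0.2688  0.0478] Fx_st -0.44165553846434136 op 0.049902218627295755 yaw 14.767762382702452 tilt [-0.0003 -0.0001 -1.    ]
0.087 186.20861621013086 260.0517490121347 372.34663686036794
0.089 190.0767582045192 260.22626765135317 372.1662387802431
```

View pics/w18z.png

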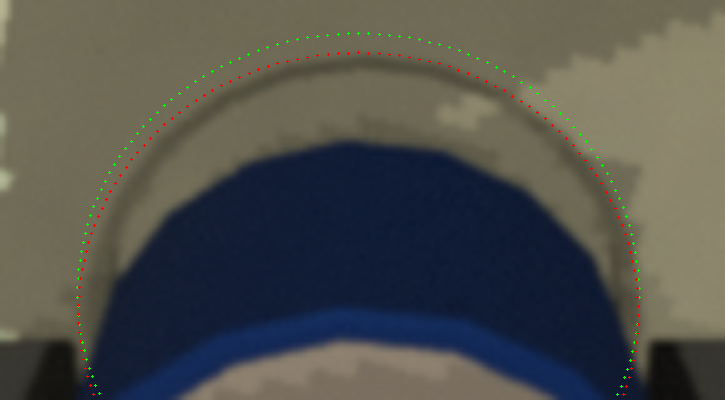

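Request:
carry_out([
  [0.045, [0.001, 0, -0.01], 0],
  [0.045, [0, 0, -0.007], 0],
  [0.045, [0, 0, -0.002], 0],
  [0.045, [0, 0, -0.002], 0],
  [0.045, [0, 0, -0.001], 0],
  [0.045, [0, 0, 0], 0],
])

```text
time_s: 13.8
ee_pos: [0.5233, 0.1354, 0.0712]
eef_rot: [[-0.0, -0.255, 0.967], [-0.0, 0.967, 0.255], [-1.0, -0.0, -0.0]]
contact_force: [-0.4, 0.2, 0.2]
opening: 0.582
```

```bash
python3 - <<'E'
from h import *
rep()
cv2.imwrite('pics/w19.png',ctrl.get_image('wrist')[:,:,::-1])
E
```

```text
t 13.8 ee [0.5233 0.1354 0.0712] st x,y 0.08862843674537531 0.0004483649294712772 F [-0.4159  0.1873  0.221 ] Fx_st -0.35496810996546907 op 0.04974509533069971 yaw 14.76790335656539 tilt [-0.0001 -0.0001 -1.    ]
```

View pics/w19.png

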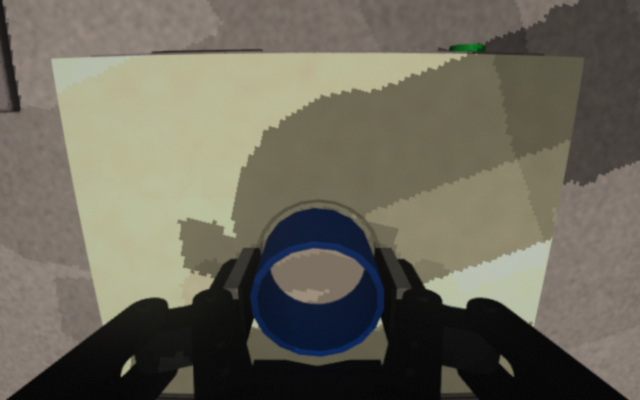

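Request:
carry_out([
  [0.045, [0, 0, -0.001], 0],
  [0.045, [0, 0, -0.001], 0],
  [0.045, [0, 0, -0.001], 0],
  [0.045, [0, 0, -0.001], 0],
  [0.045, [0, 0, 0], 0],
])

```text
time_s: 14.35
ee_pos: [0.5232, 0.1354, 0.0671]
eef_rot: [[-0.0, -0.255, 0.967], [-0.0, 0.967, 0.255], [-1.0, -0.0, -0.0]]
contact_force: [0.1, -0.2, -0.0]
opening: 0.584
```

```bash
python3 - <<'E'
from h import *
rep()
cv2.imwrite('pics/w20.png',ctrl.get_image('wrist')[:,:,::-1])
E
```

```text
t 14.35 ee [0.5232 0.1354 0.0671] st x,y 0.08851983766633485 0.0004155595419475377 F [ 0.1418 -0.1626 -0.0171] Fx_st 0.09602775197344715 op 0.04984014396289988 yaw 14.764033497388557 tilt [-0.0002 -0.0001 -1.    ]
```

View pics/w20.png

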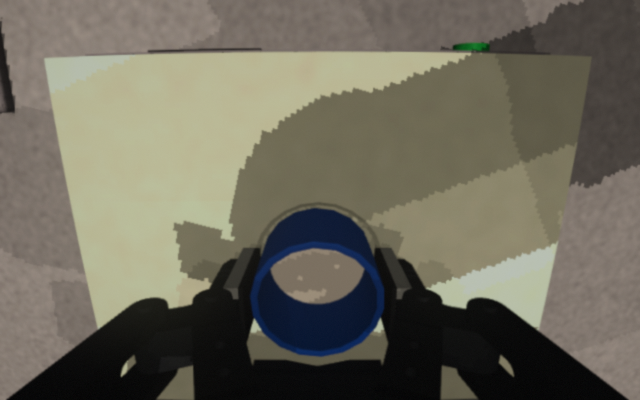

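Request:
carry_out([
  [0.045, [0, 0, -0.001], 0],
  [0.045, [0, 0, -0.001], 0],
  [0.045, [0, 0, -0.001], 0],
  [0.045, [0, 0, 0], 0],
])

```text
time_s: 14.8
ee_pos: [0.5233, 0.1355, 0.0644]
eef_rot: [[0.0, -0.255, 0.967], [-0.0, 0.967, 0.255], [-1.0, -0.0, -0.0]]
contact_force: [-0.8, -0.1, 1.2]
opening: 0.582
```

Request:
carry_out([
  [0.045, [0, 0, -0.001], 0],
  [0.045, [0, 0, -0.001], 0],
  [0.045, [0, 0, 0], 0],
])

```text
time_s: 15.1
ee_pos: [0.5231, 0.1354, 0.0639]
eef_rot: [[0.0, -0.256, 0.967], [-0.0, 0.967, 0.256], [-1.0, -0.0, 0.0]]
contact_force: [-9.2, -0.8, 19.3]
opening: 0.581
```

Request:
carry_out([
  [0.045, [-0.001, 0, 0.001], 0],
  [0.052, [0, 0, 0], 0],
  [0.054, [0, 0, 0], 0],
  [0.056, [0, 0, 0], 0],
  [0.06, [0, 0, 0], 0],
  [0.065, [0, 0, 0], 0],
  [0.065, [0, 0, 0], 0],
])

```text
time_s: 15.8
ee_pos: [0.5223, 0.1354, 0.0632]
eef_rot: [[-0.0, -0.255, 0.967], [-0.0, 0.967, 0.255], [-1.0, -0.0, -0.0]]
contact_force: [-0.1, -0.1, 0.3]
opening: 0.762
```

```bash
python3 - <<'E'
from h import *
s=rep();np.savez('w21.npz',p=s['ee_pos'],R=s['eef_rot'])
cv2.imwrite('pics/w21.png',ctrl.get_image('wrist')[:,:,::-1])
a=ctrl.get_image('side')[:,:,::-1]
cv2.imwrite("pics/sd21z.png",cv2.resize(a[60:270,220:400],None,fx=2.8,fy=2.8,interpolation=cv2.INTER_CUBIC))
E
```

```text
t 15.8 ee [0.5223 0.1354 0.0632] st x,y 0.08763148175058072 0.0006893998698040326 F [-0.073  -0.0692  0.2861] Fx_st -0.0881542283483597 op 0.06505232947642842 yaw 14.76920398068112 tilt [-0.0002 -0.0001 -1.    ]
```

View pics/w21.png

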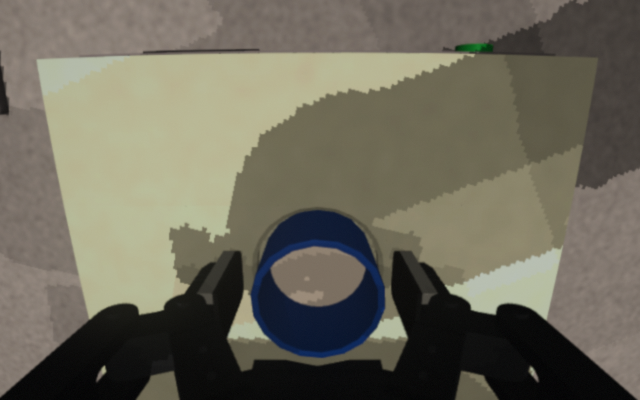

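View pics/sd21z.png

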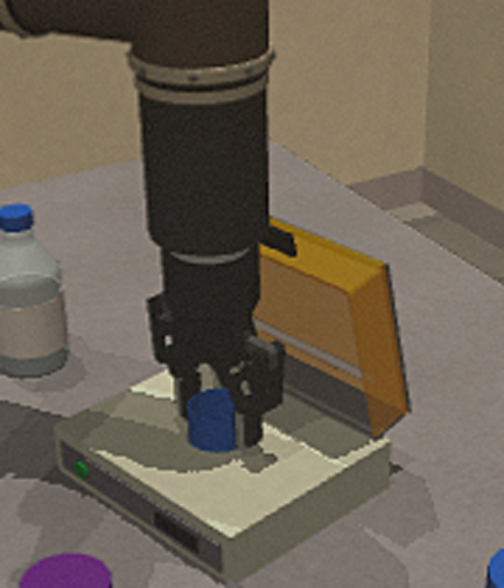

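Request:
carry_out([
  [0.07, [0, 0, 0.005], 0],
  [0.07, [0, 0, 0.015], 0],
  [0.07, [0, 0, 0.03], 0],
  [0.07, [0, 0, 0.03], 0],
  [0.07, [-0.03, -0.008, 0.03], 0],
  [0.07, [-0.03, -0.008, 0.04], 0],
  [0.07, [-0.03, -0.008, 0.04], 0],
  [0.07, [0, 0, 0], 0],
])

```text
time_s: 16.7
ee_pos: [0.4327, 0.1116, 0.2586]
eef_rot: [[0.009, -0.256, 0.967], [0.006, 0.967, 0.256], [-1.0, 0.003, 0.01]]
contact_force: [0.1, 0.2, -0.3]
opening: 0.818
```

```bash
python3 - <<'E'
from h import *
s=rep();np.savez('w22.npz',p=s['ee_pos'],R=s['eef_rot'])
cv2.imwrite('pics/w22.png',ctrl.get_image('wrist')[:,:,::-1])
a=ctrl.get_image('side')[:,:,::-1]; cv2.imwrite('pics/sd22.png',a)
cv2.imwrite("pics/sd22z.png",cv2.resize(a[120:270,220:380],None,fx=4,fy=4,interpolation=cv2.INTER_CUBIC))
E
```

```text
t 16.7 ee [0.4327 0.1116 0.2586] st x,y -0.005053501991623497 0.00032383519997738076 F [ 0.1353  0.1952 -0.2825] Fx_st 0.18026708723574705 op 0.06988320610155109 yaw 14.829607002559037 tilt [ 0.0087  0.0058 -0.9999]
```

View pics/w22.png

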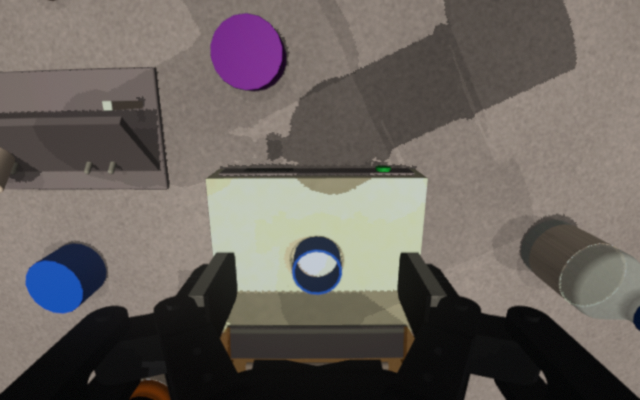

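View pics/sd22z.png

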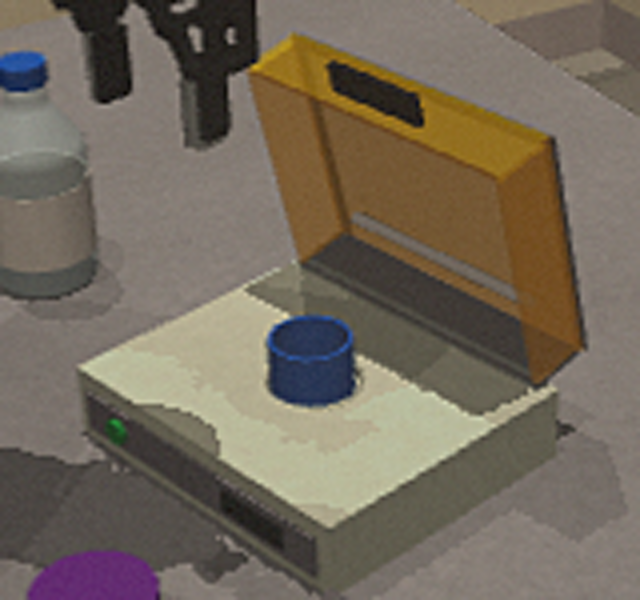

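```bash
python3 - <<'E'
from h import *
B=cam('side');z=np.load('w22.npz'); W=cam('wrist',dict(ee_pos=z['p'],eef_rot=z['R']))
x3=np.r_[xs,0];y3=np.r_[ys,0];a=np.linspace(0,2*np.pi,73)
w=cv2.imread('pics/w22.png');sd=cv2.imread('pics/sd22.png')
outs=[]
for im,C,x0,y0 in((sd,B,275,190),(w,W,285,230)):
    f=8;out=cv2.resize(im[y0:y0+70,x0:x0+65],None,fx=f,fy=f,interpolation=cv2.INTER_CUBIC)[:,:390] if 0 else cv2.resize(im[y0:y0+70,x0:x0+48+10],None,fx=6.5,fy=6.5,interpolation=cv2.INTER_CUBIC)
    f=6.5
    for zz,r,c in((.076,.025,(0,0,255)),(.047,.025,(0,255,0)),(.047,.0295,(255,0,255))):
        P=proj(C,np.r_[f0+.089*xs,zz]+r*(np.outer(np.cos(a),x3)+np.outer(np.sin(a),y3)))
        for q in (P-[x0-.5,y0-.5])*f-.5: cv2.circle(out,tuple(int(v) for v in np.round(q)),1,c,-1)
    outs.append(out)
cv2.imwrite('pics/chk22.png',np.hstack(outs))
E
```

```text
(no output)
```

View pics/chk22.png

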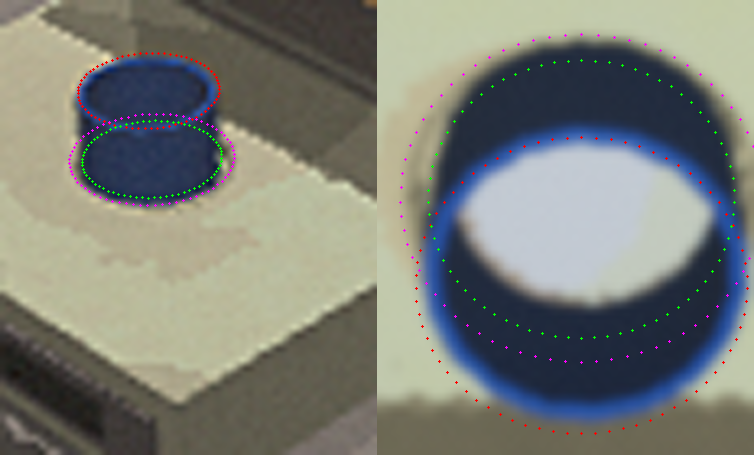

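Request:
carry_out([
  [0.04, [0.02, 0.005, 0], 0],
  [0.04, [0.01, 0.003, 0], 0],
  [0.04, [0, 0, 0], 0],
  [0.04, [0, 0, 0], 0],
])

```text
time_s: 17.2
ee_pos: [0.4629, 0.1194, 0.251]
eef_rot: [[-0.003, -0.254, 0.967], [-0.002, 0.967, 0.254], [-1.0, -0.001, -0.003]]
contact_force: [-0.1, 0.2, 0.1]
opening: 0.47
```

```bash
python3 - <<'E'
from h import *
s=rep(); w=ctrl.get_image('wrist')[:,:,::-1]; W=cam('wrist',s)
x3=np.r_[xs,0];y3=np.r_[ys,0];a=np.linspace(0,2*np.pi,73)
c=proj(W,np.r_[f0+.089*xs,.06])[0]; x0,y0=int(c[0])-35,int(c[1])-45; f=6.5
out=cv2.resize(w[y0:y0+90,x0:x0+70],None,fx=f,fy=f,interpolation=cv2.INTER_CUBIC); raw=out.copy()
for zz,r,c in((.076,.025,(0,0,255)),(.044,.022,(0,255,0)),(.047,.0295,(255,0,255))):
    P=proj(W,np.r_[f0+.0875*xs,zz]+r*(np.outer(np.cos(a),x3)+np.outer(np.sin(a),y3)))
    for q in (P-[x0-.5,y0-.5])*f-.5: cv2.circle(out,tuple(int(v) for v in np.round(q)),1,c,-1)
cv2.imwrite('pics/chk23.png',out[:590])
cv2.imwrite('pics/w23.png',w)
E
```

```text
t 17.2 ee [0.4629 0.1194 0.251 ] st x,y 0.02610015275818899 0.0002193244100548404 F [-0.1252  0.2092  0.1383] Fx_st -0.0682185942914351 op 0.040142468337569244 yaw 14.728558980030495 tilt [-0.0025 -0.0017 -1.    ]
```

View pics/chk23.png

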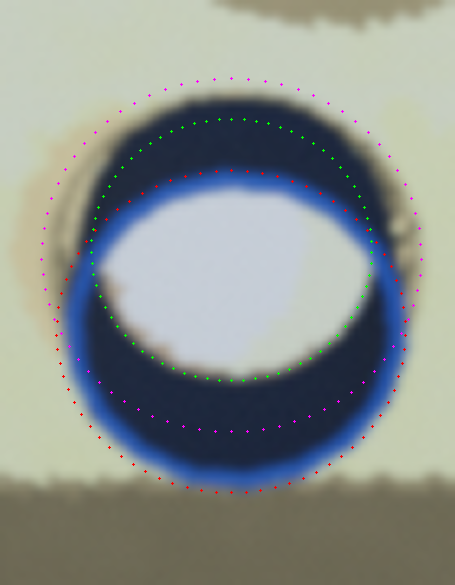

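Request:
carry_out([
  [0.0, [0, 0, 0.04], 0],
  [0.0, [0.01, 0.003, 0.03], 0],
  [0.0, [0.04, 0.01, 0], 0],
  [0.0, [0.045, 0.012, 0], 0],
  [0.0, [0.045, 0.012, 0], 0],
  [0.0, [0.045, 0.012, 0], 0],
  [0.0, [0.015, 0.004, 0], 0],
  [0.0, [0, 0, 0], 0],
])

```text
time_s: 18.05
ee_pos: [0.6644, 0.173, 0.3195]
eef_rot: [[-0.003, -0.254, 0.967], [-0.002, 0.967, 0.254], [-1.0, -0.001, -0.004]]
contact_force: [-0.5, 0.5, -0.3]
opening: 0.0
```

```bash
python3 - <<'E'
from h import *
rep()
cv2.imwrite('pics/sc24.png',ctrl.get_image('scene')[:,:,::-1])
a=ctrl.get_image('side')[:,:,::-1]; cv2.imwrite('pics/sd24.png',a)
E
```

```text
t 18.05 ee [0.6644 0.173  0.3195] st x,y 0.23459631107806675 0.0010678254973112704 F [-0.5375  0.5394 -0.3269] Fx_st -0.38357303784275787 op 4.128178610624535e-06 yaw 14.727781443852624 tilt [-0.0033 -0.0018 -1.    ]
```

View pics/sc24.png

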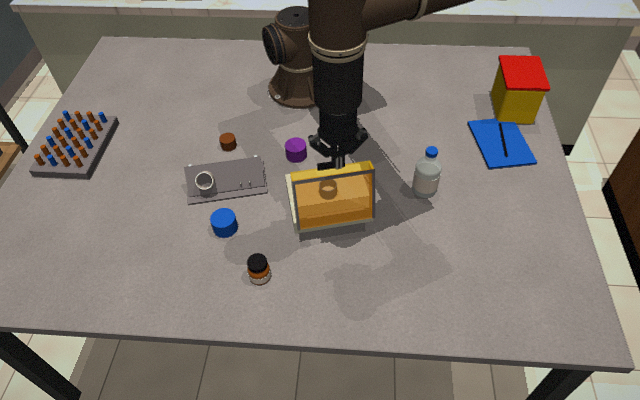

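View pics/sd24.png

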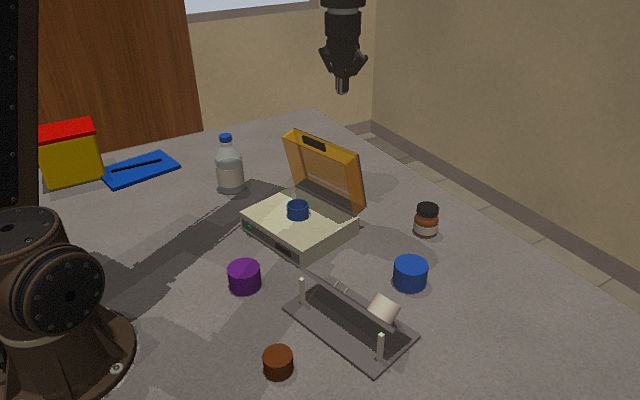

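Request:
carry_out([
  [0.0, [0, 0, -0.04], 0],
  [0.0, [0, 0, -0.04], 0],
  [0.0, [0, 0, -0.04], 0],
  [0.0, [-0.015, -0.004, 0], 0],
  [0.0, [-0.015, -0.004, 0], 0],
  [0.0, [0, 0, 0], 0],
])

```text
time_s: 18.75
ee_pos: [0.6309, 0.1641, 0.2034]
eef_rot: [[0.0, -0.255, 0.967], [0.0, 0.967, 0.255], [-1.0, 0.0, 0.0]]
contact_force: [0.2, 0.6, 0.6]
opening: -0.006
```

```bash
python3 - <<'E'
from h import *
rep()
a=ctrl.get_image('side')[:,:,::-1]; b=ctrl.get_image('wrist')[:,:,::-1]
cv2.imwrite('pics/sd25.png',cv2.resize(a[60:260,220:420],None,fx=3,fy=3,interpolation=cv2.INTER_CUBIC)); cv2.imwrite('pics/w25.png',b)
E
```

```text
t 18.75 ee [0.6309 0.1641 0.2034] st x,y 0.199933610058447 0.0009980099020873744 F [0.1812 0.5999 0.6248] Fx_st 0.32701785347086093 op -0.0004703335185185799 yaw 14.798132321320347 tilt [ 0.0003  0.0005 -1.    ]
```

View pics/sd25.png

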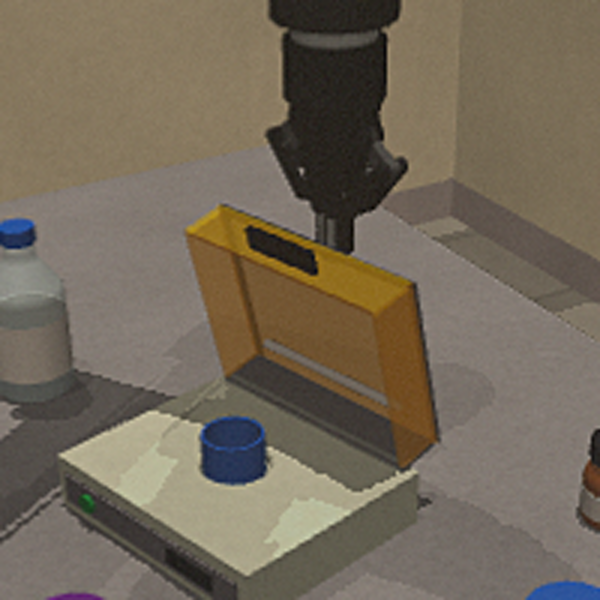

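View pics/w25.png

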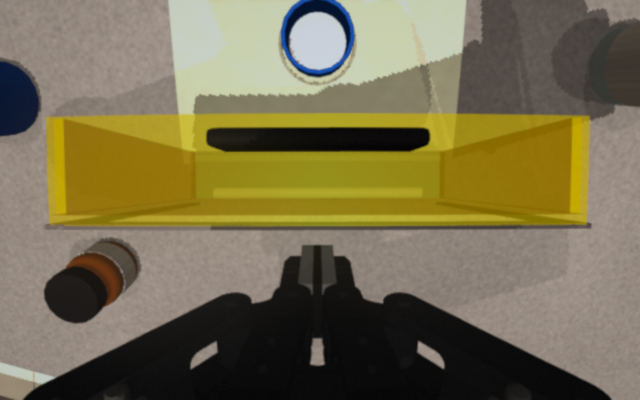

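Request:
carry_out([
  [0.0, [-0.005, -0.001, 0], 0],
  [0.0, [-0.005, -0.001, 0], 0],
  [0.0, [-0.005, -0.002, 0], 0],
  [0.0, [-0.005, -0.001, 0], 0],
  [0.0, [-0.005, -0.001, 0], 0],
  [0.0, [0, 0, 0], 0],
])

```text
time_s: 19.45
ee_pos: [0.6075, 0.1584, 0.2026]
eef_rot: [[-0.0, -0.255, 0.967], [-0.0, 0.967, 0.255], [-1.0, -0.0, -0.0]]
contact_force: [-0.0, -0.1, 0.9]
opening: -0.002
```

```bash
python3 - <<'E'
from h import *
rep()
b=ctrl.get_image('wrist')[:,:,::-1]; cv2.imwrite('pics/w26.png',b)
E
```

```text
t 19.45 ee [0.6075 0.1584 0.2026] st x,y 0.17586135634553865 0.0013584820762186506 F [-0.0276 -0.1496  0.8908] Fx_st -0.06448972431914851 op -0.000168852989888743 yaw 14.774519756849983 tilt [-0.     -0.0001 -1.    ]
```

View pics/w26.png

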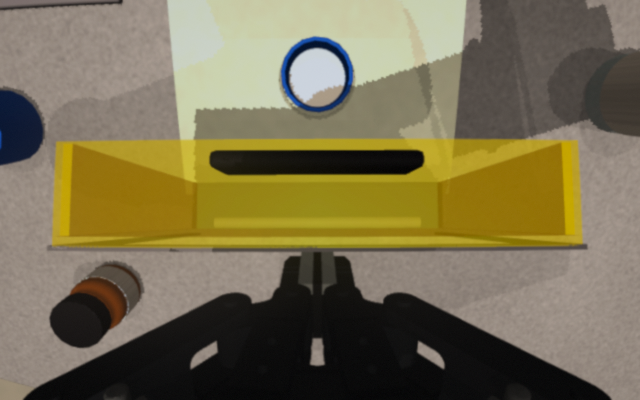

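Request:
carry_out([
  [0.0, [-0.005, -0.001, 0], 0],
  [0.0, [-0.005, -0.001, 0], 0],
  [0.0, [-0.005, -0.002, 0], 0],
  [0.0, [-0.005, -0.001, 0], 0],
  [0.0, [0, 0, 0], 0],
])

```text
time_s: 20.0
ee_pos: [0.5871, 0.1534, 0.2023]
eef_rot: [[-0.001, -0.255, 0.967], [-0.0, 0.967, 0.255], [-1.0, 0.0, -0.001]]
contact_force: [-1.1, -0.4, -0.0]
opening: 0.004
```

```bash
python3 - <<'E'
from h import *
rep()
b=ctrl.get_image('wrist')[:,:,::-1]; cv2.imwrite('pics/w27.png',b)
a=ctrl.get_image('side')[:,:,::-1]
cv2.imwrite('pics/sd27.png',cv2.resize(a[60:260,220:420],None,fx=3,fy=3,interpolation=cv2.INTER_CUBIC))
E
```

```text
t 20.0 ee [0.5871 0.1534 0.2023] st x,y 0.15483602844128586 0.0017294930517062458 F [-1.0713 -0.377  -0.0372] Fx_st -1.1317966595218791 op 0.0003075140904377334 yaw 14.769342765719882 tilt [-0.0008 -0.     -1.    ]
```

View pics/w27.png

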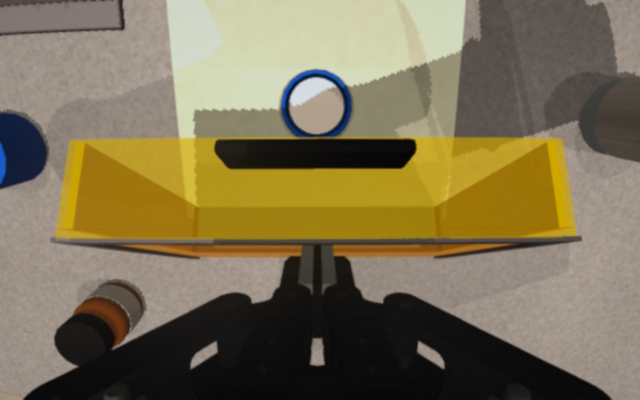

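View pics/sd27.png

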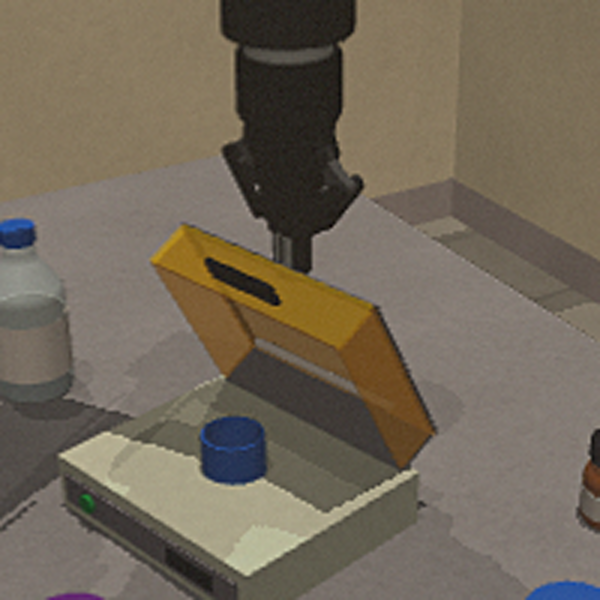

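Request:
carry_out([
  [0.0, [-0.0085, -0.002, -0.0025], 0],
  [0.0, [-0.0085, -0.002, -0.0025], 0],
  [0.0, [-0.0085, -0.0025, -0.0035], 0],
  [0.0, [-0.0085, -0.0025, -0.0035], 0],
  [0.0, [-0.008, -0.002, -0.005], 0],
  [0.0, [-0.008, -0.002, -0.005], 0],
  [0.0, [-0.0075, -0.002, -0.006], 0],
  [0.0, [-0.0075, -0.002, -0.006], 0],
])

```text
time_s: 20.9
ee_pos: [0.5222, 0.1364, 0.1677]
eef_rot: [[-0.0, -0.255, 0.967], [-0.0, 0.967, 0.255], [-1.0, 0.0, -0.0]]
contact_force: [0.3, 0.4, 0.6]
opening: 0.001
```

```bash
python3 - <<'E'
from h import *
rep()
a=ctrl.get_image('side')[:,:,::-1]
cv2.imwrite('pics/sd28.png',cv2.resize(a[60:260,220:420],None,fx=3,fy=3,interpolation=cv2.INTER_CUBIC))
E
```

```text
t 20.9 ee [0.5222 0.1364 0.1677] st x,y 0.0877738230544723 0.0016514192059022949 F [0.2917 0.4449 0.5917] Fx_st 0.3947525904518514 op 0.00010382208112609621 yaw 14.76527568953501 tilt [-0.0004 -0.0001 -1.    ]
```

View pics/sd28.png

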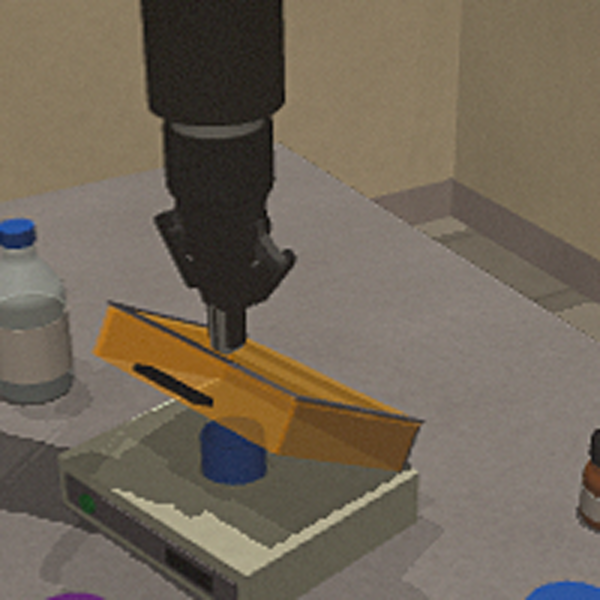

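Request:
carry_out([
  [0.0, [-0.0065, -0.0015, -0.007], 0],
  [0.0, [-0.0065, -0.0015, -0.007], 0],
  [0.0, [-0.0055, -0.0015, -0.008], 0],
  [0.0, [-0.0055, -0.0015, -0.008], 0],
  [0.0, [-0.0045, -0.001, -0.0085], 0],
  [0.0, [-0.0045, -0.001, -0.0085], 0],
  [0.0, [-0.002, -0.001, -0.005], 0],
  [0.0, [-0.002, 0, -0.004], 0],
  [0.0, [0, 0, 0], 0],
])

```text
time_s: 21.85
ee_pos: [0.4857, 0.1275, 0.1117]
eef_rot: [[-0.001, -0.255, 0.967], [-0.0, 0.967, 0.255], [-1.0, -0.0, -0.001]]
contact_force: [0.9, 0.1, 0.0]
opening: 0.004
```

```bash
python3 - <<'E'
from h import *
rep()
a=ctrl.get_image('side')[:,:,::-1]
cv2.imwrite('pics/sd29.png',cv2.resize(a[60:260,220:420],None,fx=3,fy=3,interpolation=cv2.INTER_CUBIC))
E
```

```text
t 21.85 ee [0.4857 0.1275 0.1117] st x,y 0.05018395929337462 0.0023043966711509068 F [0.8754 0.0957 0.0316] Fx_st 0.8711657169251048 op 0.00032629554158860886 yaw 14.76688983694677 tilt [-0.0009 -0.0005 -1.    ]
```

View pics/sd29.png

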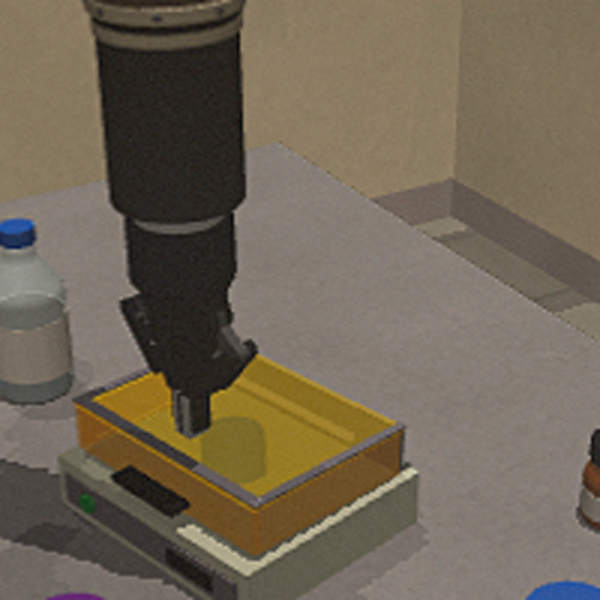

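Almost shut. I'll press down in small steps until the force rises.

Request:
carry_out([
  [0.0, [0, 0, -0.001], 0],
  [0.0, [0, 0, -0.001], 0],
  [0.0, [0, 0, -0.001], 0],
  [0.0, [0, 0, -0.001], 0],
  [0.0, [0, 0, 0], 0],
])

```text
time_s: 22.4
ee_pos: [0.4861, 0.1277, 0.1082]
eef_rot: [[-0.0, -0.255, 0.967], [-0.0, 0.967, 0.255], [-1.0, -0.0, -0.0]]
contact_force: [-0.5, 0.2, -0.2]
opening: -0.002
```

Request:
carry_out([
  [0.0, [0, 0, -0.0015], 0],
  [0.0, [0, 0, -0.0015], 0],
  [0.0, [0, 0, -0.001], 0],
  [0.0, [0, 0, 0], 0],
])

```text
time_s: 22.8
ee_pos: [0.4863, 0.1277, 0.1077]
eef_rot: [[0.001, -0.256, 0.967], [-0.0, 0.967, 0.256], [-1.0, -0.0, 0.001]]
contact_force: [-16.1, -1.2, 39.6]
opening: -0.0
```

Request:
carry_out([
  [0.0, [0, 0, 0.004], 0],
  [0.0, [0, 0, 0.02], 0],
  [0.0, [0, 0, 0.04], 0],
  [0.0, [-0.02, 0, 0.04], 0],
  [0.0, [-0.04, -0.02, 0.04], 0],
  [0.0, [-0.02, -0.02, 0.03], 0],
  [0.0, [0, 0, 0], 0],
  [0.0, [0, 0, 0], 0],
])

```text
time_s: 23.6
ee_pos: [0.4127, 0.091, 0.2726]
eef_rot: [[0.002, -0.255, 0.967], [0.002, 0.967, 0.255], [-1.0, 0.002, 0.003]]
contact_force: [0.0, 0.6, -0.4]
opening: 0.001
```

```bash
python3 - <<'E'
from h import *
s=rep()
a=ctrl.get_image('side')[:,:,::-1]; cv2.imwrite('pics/sd30r.png',a)
B=cam('side'); x0,y0,f=220,130,3.6
out=cv2.resize(a[y0:y0+150,x0:x0+200],None,fx=f,fy=f,interpolation=cv2.INTER_CUBIC)
for px in(.169,.014):
  for py in(-.102,.102):
    for zz,c in((.089,(0,0,255)),(.047,(0,255,0))):
      q=proj(B,np.r_[f0+px*xs+py*ys,zz])[0]; q=(q-[x0-.5,y0-.5])*f-.5
      cv2.circle(out,tuple(int(v) for v in np.round(q)),3,c,-1)
cv2.imwrite('pics/sd30.png',out)
cv2.imwrite('pics/sc30.png',ctrl.get_image('scene')[:,:,::-1]); cv2.imwrite('pics/w30.png',ctrl.get_image('wrist')[:,:,::-1])
E
```

```text
t 23.6 ee [0.4127 0.091  0.2726] st x,y -0.029625139478447898 -0.014547732822803349 F [ 0.0219  0.5505 -0.3653] Fx_st 0.1603691661065776 op 4.9005440783018954e-05 yaw 14.76653952711205 tilt [ 0.0025  0.0023 -1.    ]
```

View pics/sd30.png

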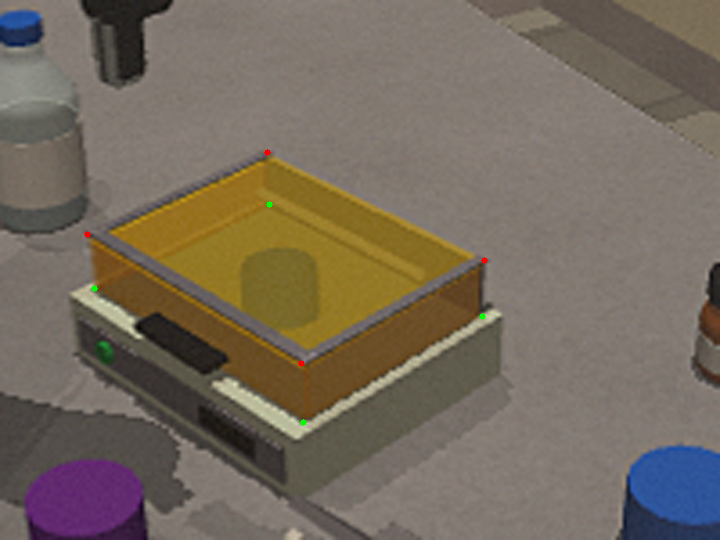

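View pics/w30.png

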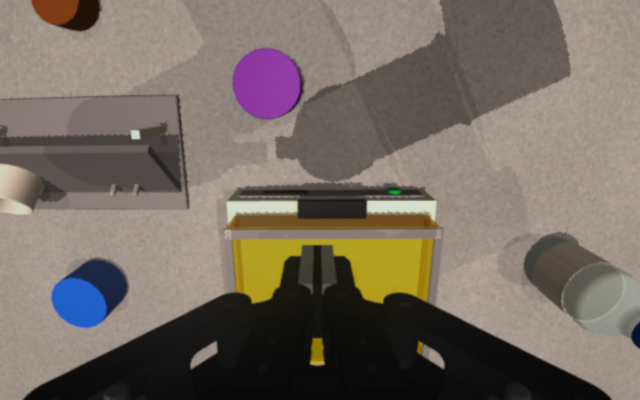

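View pics/sc30.png

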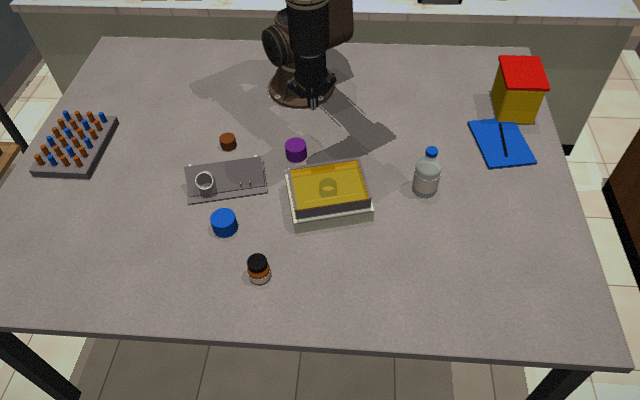

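```bash
python3 - <<'E'
from h import *
rep(); print(ctrl.finish_job())
E
```

```text
t 23.75 ee [0.4127 0.0911 0.2707] st x,y -0.02959118663551636 -0.014488683831664522 F [ 0.4045  0.0527 -0.6364] Fx_st 0.4046643978786532 op 8.127904297773382e-05 yaw 14.763404338332796 tilt [-0.0014 -0.0009 -1.    ]
the job is handed in; nothing more can be done
None
```

The blue cap is in the steriliser pocket, open side up, with the hood shut over it. I handed the job in at 23.75 s of the 64 s allowed; no verdict was reported.

**What I did:** I gripped the cap across the rack's width and lifted it, still leaning 50°. The tool can only turn about the vertical, so I tipped the cap upright in the grip. I pressed its rim on the steriliser's front edge, then its closed end on the table and on the base top. I then lowered it into the pocket until it met the floor, let go, and pushed the hood over from behind with shut fingers.

**Last checks:**
- **Cap after release:** the wrist view with the tool still, and the side view, both fit a flat, upright cap. It sat about 1.5–2 mm nearer the robot than the pocket centre, inside the 6 mm limit.
- **Hood:** in the side view its corners lie within a few pixels of the fully shut position. The final press met a firm stop at about 40 N on the fingertips, right at the 40 N limit. That limit is stated for the arm and gripper body rather than the fingers, and I backed off at once.
- **Bystanders:** the white cap, bottle and jar look unmoved in the views before and after.
- **Arm:** it was clear of everything at hand-in, with only noise on the force reading.

**What disagreed:**
- One wrist picture, taken while the arm was still settling, showed the rim about 3% narrower than expected. A still picture afterwards agreed.
- While I was tipping the cap, the wrist camera's height for it was up to about 5 mm off what table contact implied. I relied on contact forces for the final height.

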